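Pull the filter cassette of a jeweller's downdraft extractor

TASK

The filter of the grey dust extractor on the jeweller's bench is due for a look: lift the grille off by its black finger bar and lay it flat, bar up, in the large compartment of the wooden tray, setting it down rather than dropping it. Then squeeze the two orange side catches of the filter cassette together, lift the cassette straight up out of its well and finish while holding it, level and still, right over the well and well clear of the extractor, with both catches squeezed: do not put it down or let go. Leave the file, the jar and the hammer where they are.

Things in the scene. Friction and masses are not known exactly. Their poses are not given: they have to be found in the camera images.
- extractor: Grey box-shaped dust extractor, fixed, 225 (x) by 180 (y) by 100 mm high, turned up to 0.4 rad, left or right of the tray. Origin on the bench under the centre of its filter well, z up; the housing reaches 75 mm to -x, 150 mm to +x (closed fan end with louvres and red switch), 90 mm to each y side. The grille lies in a 6 mm deep rebate in its top, 117 (x) by 147 mm (y).
- well_floor (a point): Centre of the recess under the grille, at the height of its steel floor: 56 mm above the bench, 44 mm below the housing's top. Axes as the extractor's. The recess is 98 (x) by 126 mm (y); the cassette stands in an opening in its floor. Beside each catch 32 mm are clear out to the recess wall.
- grille: Loose flat aluminium grille with slots, 112 (x) by 142 (y) by 5 mm thick, 0.14 kg. Origin at the centre of the underside, z up. At the start it lies in the extractor's rebate, underside 94 mm above the bench, axes parallel to the extractor's, and covers the cassette; nothing fastens it, it just lifts off.
- grille_bar (a point): Middle of the grille's black finger bar, 17 mm above the grille's underside. The bar stands on the middle of the plate: 14 mm thick (grille x), 60 mm long (grille y), 24 mm high, top 29 mm above the underside.
- tray: Wooden bench tray, fixed, 169 (x) by 160 (y) by 20 mm high, walls 3 mm, grey felt floor 3 mm thick, turned up to 0.5 rad. Origin at the centre of its underside, z up. A divider parallel to y leaves a large compartment on the -x side, 124 (x) by 154 mm (y) inside, and a narrow one on the +x side, 36 by 154 mm, in which the file lies.
- tray_slot (a point): Centre of the large compartment's floor, 3 mm above the bench; axes as the tray's. The grille fits with 6 mm to spare all round when its y side lies along the tray's y, either way round.
- cassette: Loose filter cassette, about 0.25 kg: pleated body 76 (x) by 58 (y) by 40 mm high under a black flange 90 by 76 by 4 mm (filter face shows in it) resting on the recess floor; a black grip block 32 by 31 mm rises to 70 mm. Origin at the centre of its underside, z up. At the start centred in the extractor's well, axes parallel to the extractor's, underside 16 mm above the bench.
- catch_grip (a point): Point on the cassette's centre line midway between the two catches, 62 mm above its underside (22 mm above the recess floor when seated). The orange upright catches stand either side of it along cassette y, each 24 mm wide (x), 5 mm thick, outer faces 61 mm apart released and 47 mm squeezed, tops 13 mm higher than this point (91 mm above the bench when seated).
- catch_left (a joint): Orange catch on the cassette's +y side: travel inward in m, 0 = sprung out, 0.007 = squeezed to its stop. Spring 2 N at rest, 4.6 N fully in. Hooks at the catches' feet hold the cassette under the recess floor until both are in by about 5 mm; released, it is locked.
- catch_right (a joint): The same for the catch on the cassette's -y side, moving towards +y.
- file: Needle file with wooden handle, 140 mm long, 14 mm thick, lying in the tray's narrow compartment. Leave alone. Origin under the middle of its length.
- jar: Small glass jar with blue lid, 48 mm diameter, 62 mm high, on the bench beyond the work. Leave alone. Origin at the centre of its underside.
- hammer: Hammer, 200 mm long, wooden handle (-x), steel head (+x), lying on the bench to the right of the work. Leave alone. Origin under the middle of its length.
Things that resemble listed ones, but are neither listed nor needed, are in the scene too. Of the things that look like the cassette, the smallest one is meant.

How it is judged:
On the way, in this order (a step that is already met when the one before it is completed fails the run):
1. the grille lies flat in the tray's large compartment, bar up, let go (horizontal distance between grille and tray_slot below 0.016 m and z of grille in the frame of tray_slot below 0.004 m and angle between grille's own z axis and vertical below 0.06 rad and contact force between the fingers and grille below 0.1 N and linear speed of grille below 0.03 m/s), for 0.2 s.
2. both catches are squeezed and the cassette is coming up out of the well (value of joint each of catch_left, catch_right above 0.005 m and height (world z) of cassette above 0.05 m), for 0.1 s.
At the end, for the whole second after the job is handed in: The gripper holds the cassette still, both catches in over 5 mm, underside over 120 mm above the bench, within 60 mm of the well centre, tilt under 0.2 rad, touching neither extractor nor grille. The grille lies let go, flat on the large compartment floor, bar up, within 16 mm of its centre (all of step 1 and value of joint each of catch_left, catch_right above 0.005 m and height (world z) of cassette above 0.12 m and angle between cassette's own z axis and vertical below 0.2 rad and horizontal distance between cassette and extractor below 0.06 m and linear speed of cassette below 0.03 m/s and contact force between the fingers and cassette above 1 N and contact force between cassette and extractor below 0.1 N and contact force between cassette and grille below 0.1 N); the arm keeps its last pose, push and grip.
It fails at once if the grille was dropped or thrown (contact force between the fingers and grille below 0.05 N and linear speed of grille above 0.7 m/s).
It fails at once if the file was disturbed (distance of file from where it was at the start of the episode above 0.025 m).
It fails at once if the jar was disturbed (distance of jar from where it was at the start of the episode above 0.02 m).
It fails at once if the hammer was disturbed (distance of hammer from where it was at the start of the episode above 0.02 m).
It also fails if it takes over 51 s, if anything falls off the work surface, if the arm or the gripper's body presses on something with over 40 N, if the wrist force passes 120 N, or if a joint passes its speed limit or range.

ROBOT

A 6-joint arm with a two-finger parallel gripper is mounted at the origin on the work surface. World frame = base frame: x ahead of the robot, y to its left, z up, the work surface at z = 0. Lengths are in m, angles in rad, forces in N, time in s.
With the tool pointing down it reaches from about 0.35 to 0.85 m from the base axis. Payload 8.1 kg.
Tool frame: the origin (TCP) lies midway between the tips of the shut fingers; the grasp point (between the pads) lies 19 mm behind it (robot.tcp_to_grasp is the distance from the TCP to the grasp point, in m); z points along the fingers, y is the direction in which the jaws open and shut (so a half turn about z gives the same grasp; the last joint's range is limited). The gripper opens to 93 mm and grips with 3 to 60 N. Pads are 15 mm wide; open, the fingers measure 128 mm over their backs; the gripper's body (75 mm by 188 mm) begins 65 mm behind the grasp point.
Start: joints at [1.201, 0.13, 1.488, -0, 1.523, -0.085], TCP at [0.169, 0.576, 0.187] pointing down, gripper open.
Joint ranges: [-2.96, 2.96], [-0.89, 2.26], [0.02, 2.5], [-1.34, 4.48], [0, 2.73], [-2.66, 2.66]. Speed limits (rad/s): [2.39, 2.39, 2.79, 3.14, 3.14, 3.14].

INTERFACE

Orientations are given as a rotation vector (axis times angle).
In Python, from plant import robot gives the robot as it stands.
- The arm moves only by the tool send_rows, never from a script. Its argument "series" is a list of rows, each an object of numbers: "wx", "wy", "wz": the turn, a rotation vector about the world's x, y, z in rad; "dx", "dy", "dz": the shift along the world's x, y, z in cm; "fingers": the closure in counts, from 0 (fully open) to 255 (shut). In form: [{"wx": .., "wy": .., "wz": .., "dx": .., "dy": .., "dz": .., "fingers": ..}, ...]. A call has 1 to 20 rows; each row shifts and turns the pose as measured when the row begins; what a row does not reach is not made up. A row lasts 1/12 s, in which the tool goes at most 41.7 mm and 7.16 degrees, less where a joint would pass 70% of its speed; a pose out of reach is approached as far as the arm can. A call is refused whole if a number of a shift passes 4.17 or a number of a turn 0.125, either way. A call with a gripper value outside its range is refused whole. The fingers move at their own pace and stop on an object; "newtons" is the grip in N (left out, the last holds). Time passes only in rows, so rows that do not move let the fingers close. It gives the time, the measured TCP pose, the force and the opening at its end, in the units of the state.
- robot.read_state(): the state, without advancing time (a new reading comes with each control period).
- robot.read_camera(name): name is "scene" or "side" or "wrist"; returns the picture (400x640x3 uint8, red, green, blue); there is no depth.
- robot.camera_info(name): a dict with "intrinsics" (3x3 intrinsics, pixels), "extrinsics" (4x4, takes a point from world to camera coordinates); the wrist camera has in their place "tool_from_camera" (4x4, takes a point from camera to tool coordinates, whose origin is the TCP and whose axes are the flange's). Camera axes: x right, y up, looking along -z (the intrinsics and any distortion apply to the point x, -y, -z); pixel columns grow to the right and rows downward; lengths in m; the calibration is good to about 2 mm. The wrist camera is an equidistant fisheye: a pixel r from the principal point sees the ray r / f radians off the axis. A picture is of the moment at which its call begins: read the wrist's pose just before it. camera_info takes no time and is no camera call.
- robot.close_job(): hands the job in, once; it reports no verdict.
The state is a dict: "t": time; "q": joint angles; "dq": joint speeds; "joint_torque": joint torques, N m; "tool_pos": TCP position; "orientation": TCP orientation; "force": force on the tool from outside, world axes, zero at the start; "wrist_torque": the same for the moment, N m; "opening": finger opening in m.
Only numpy, scipy, OpenCV 4.12 (cv2) and the standard library are available. Lean on these libraries where they do the work, as an engineer would, in place of code of your own. Each camera call takes 0.05 s, during which the arm holds its last target.

## Working session

There is one attempt and no reset: what is moved stays moved. The work goes in short steps, Python scripts to look and compute and a tool call to move; the robot and the scene stay as the last step left them, time stands still between calls to the robot, and variables do not carry over. Pictures are saved under pics/ and viewed, and the job is handed in when it is done.

Besides the shell and the picture viewer there is one more tool, called as a command line: name --argument value ..., lists and objects as JSON in quotes. send_rows: Moves the arm, as the interface text tells. Its arguments: {"type":"object","properties":{"series":{"type":"array","items":{"type":"object","properties":{"wx":{"type":"number"},"wy":{"type":"number"},"wz":{"type":"number"},"dx":{"type":"number"},"dy":{"type":"number"},"dz":{"type":"number"},"fingers":{"type":"number"}}}},"newtons":{"type":"number"}},"required":["series"]}

```bash
mkdir -p pics; ls; python3 - <<'E'
from plant import robot
import cv2
s=robot.read_state()
print({k:(v if not hasattr(v,'round') else v) for k,v in s.items()})
for n in ("scene","side","wrist"):
    cv2.imwrite(f"pics/{n}0.png",cv2.cvtColor(robot.read_camera(n),cv2.COLOR_RGB2BGR))
    print(n,robot.camera_info(n))
E
```

```text
pics
{'t': 0.0, 'q': array([ 1.20058734e+00,  1.31153883e-01,  1.48927949e+00, -2.48840230e-05,
        1.52298702e+00, -8.54133527e-02]), 'dq': array([ 7.16856228e-04,  2.18031635e-05, -7.41936073e-04,  1.00335625e-03,
        1.26255380e-03, -8.79309409e-05]), 'joint_torque': array([-8.42901250e-05, -5.59843504e+01, -4.91755700e+01,  7.69131398e-02,
        3.54982086e-02, -1.14385659e-04]), 'tool_pos': array([0.16834552, 0.57524688, 0.18569173]), 'orientation': array([-4.45788414e-01, -3.10940957e+00,  2.80530518e-03]), 'force': array([ 0.37980423, -0.19227908,  0.20062212]), 'wrist_torque': array([-0.01713157, -0.03604262, -0.00504616]), 'opening': 0.09306458595731251}
scene {'intrinsics': array([[511.44796623,   0.        , 315.23804264],
       [  0.        , 511.44796623, 199.83898583],
       [  0.        ,   0.        ,   1.        ]]), 'extrinsics': array([[-0.60561187,  0.79568638,  0.01083733,  0.3881093 ],
       [-0.57350748, -0.44586753,  0.68723454,  0.23424863],
       [ 0.55165518,  0.40998211,  0.72635476, -1.65477683],
       [ 0.        ,  0.        ,  0.        
[... 290 characters left out ...]
0.75849064,  0.64829079, -0.13116614],
       [-0.06215727,  0.64531837,  0.76138077, -1.11152535],
       [ 0.        ,  0.        ,  0.        ,  1.        ]])}
wrist {'intrinsics': array([[309.70691629,   0.        , 318.4219446 ],
       [  0.        , 309.70691629, 193.57133507],
       [  0.        ,   0.        ,   1.        ]]), 'tool_from_camera': array([[ 3.38302904e-04,  9.64313381e-01,  2.64763268e-01,
         7.35972222e-02],
       [ 9.99999567e-01, -9.65529063e-05, -9.26093335e-04,
         6.71609625e-04],
       [-8.67480532e-04,  2.64763466e-01, -9.64312996e-01,
        -1.98531381e-01],
       [ 0.00000000e+00,  0.00000000e+00,  0.00000000e+00,
         1.00000000e+00]])}
```

View pics/scene0.png

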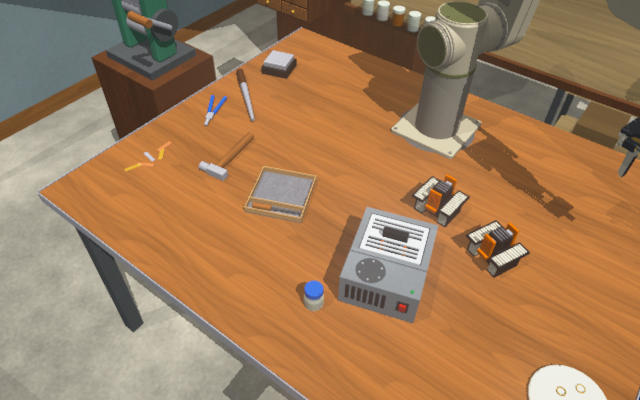

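View pics/side0.png

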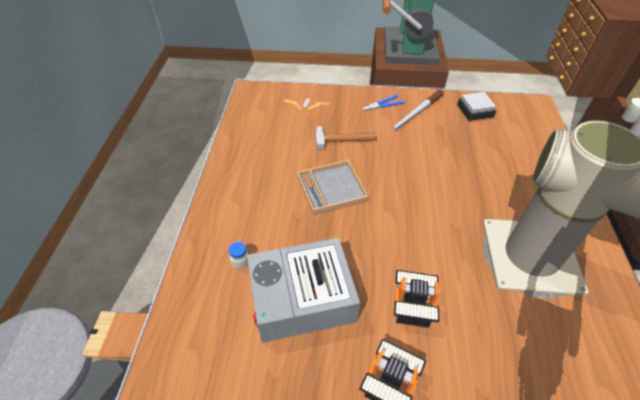

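View pics/wrist0.png

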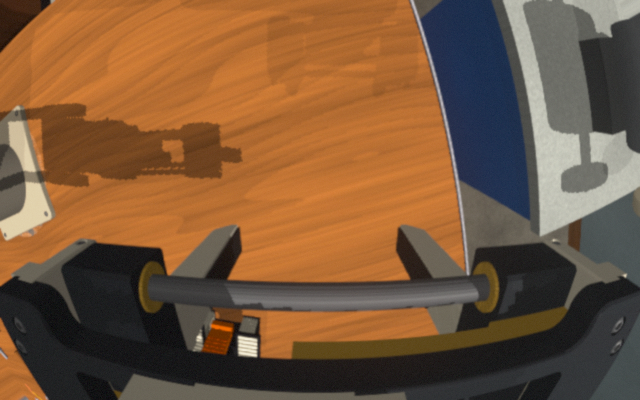

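The scene view shows the extractor (grille about (397,238), bar (396,234)), the tray (281,192), the hammer (225,160) and the jar (314,295). Possible mistakes for the cassette are the two loose ones at (441,200) and (497,247), against the real one, which should be hidden under the grille. Next I'll measure the grille and tray corners.

```bash
python3 - <<'E'
import cv2
for n,(x0,y0,x1,y1) in {"scene":(330,190,450,330),"side":(235,230,370,345)}.items():
    im=cv2.imread(f"pics/{n}0.png")[y0:y1,x0:x1]; cv2.imwrite(f"pics/{n}_ex.png",cv2.resize(im,None,fx=4,fy=4,interpolation=cv2.INTER_CUBIC))
for n,(x0,y0,x1,y1) in {"scene":(235,155,325,230),"side":(290,150,380,220)}.items():
    im=cv2.imread(f"pics/{n}0.png")[y0:y1,x0:x1]; cv2.imwrite(f"pics/{n}_tr.png",cv2.resize(im,None,fx=7,fy=7,interpolation=cv2.INTER_CUBIC))
E
```

```text
(no output)
```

View pics/scene_ex.png

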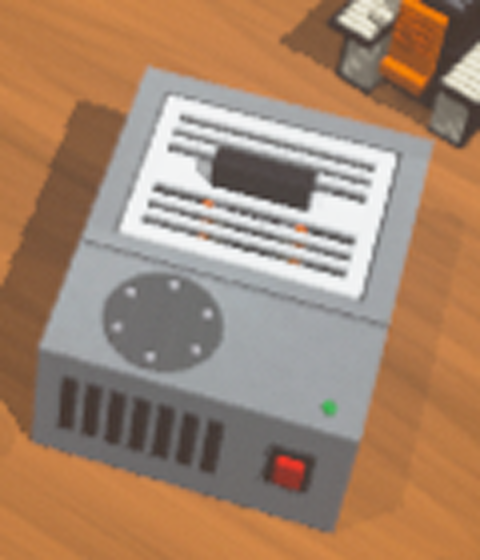

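View pics/side_ex.png

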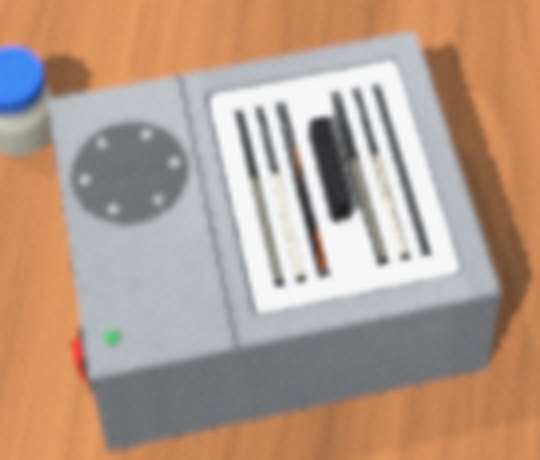

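View pics/scene_tr.png

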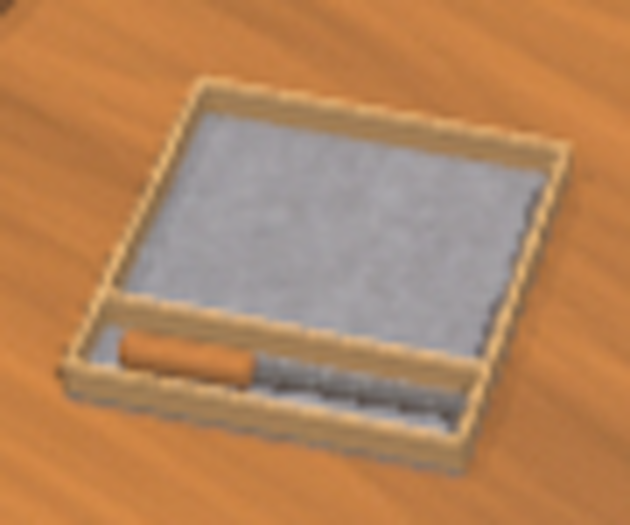

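View pics/side_tr.png

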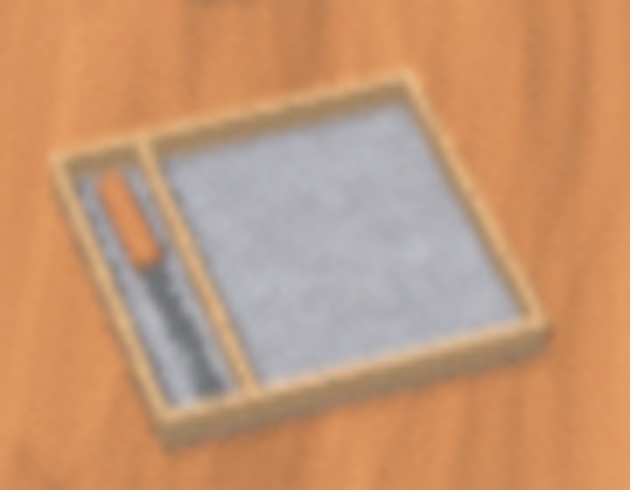

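```bash
cat > h.py <<'E'
import numpy as np, cv2
from scipy.spatial.transform import Rotation as R
from plant import robot
def ray(n,uv,state=None):
    c=robot.camera_info(n);K=c["intrinsics"];uv=np.asarray(uv,float)
    if n=="wrist":
        d=(uv-[K[0,2],K[1,2]])/K[0,0];th=np.linalg.norm(d);s=np.sin(th)/max(th,1e-9)
        v=np.array([d[0]*s,-d[1]*s,-np.cos(th)]);T=c["tool_from_camera"]
        Rt=R.from_rotvec(state["orientation"]).as_matrix()
        return Rt@T[:3,3]+state["tool_pos"],Rt@T[:3,:3]@v
    E=c["extrinsics"];v=np.array([(uv[0]-K[0,2])/K[0,0],-(uv[1]-K[1,2])/K[1,1],-1])
    return -E[:3,:3].T@E[:3,3],E[:3,:3].T@v
def onz(n,uv,z,state=None):
    o,d=ray(n,uv,state);return (o+d*(z-o[2])/d[2])[:2]
def proj(n,P,state=None):
    c=robot.camera_info(n);K=c["intrinsics"];P=np.asarray(P,float)
    if n=="wrist":
        Rt=R.from_rotvec(state["orientation"]).as_matrix();T=c["tool_from_camera"]
        p=T[:3,:3].T@(Rt.T@(P-state["tool_pos"])-T[:3,3]);q=np.array([p[0],-p[1]]);th=np.arctan2(np.linalg.norm(q),-p[2])
        return K[:2,2]+K[0,0]*th*q/np.linalg.norm(q)
    E=c["extrinsics"];p=E[:3,:3]@P+E[:3,3];return np.array([K[0,2]+K[0,0]*p[0]/-p[2],K[1,2]-K[1,1]*p[1]/-p[2]])
def quad(P):
    # corners in order: (-x,+?y) ,( -x, other y), (+x, other), (+x, first)
    P=np.array(P);c=P.mean(0);x=(P[2]+P[3]-P[0]-P[1])/2;y=(P[0]+P[3]-P[1]-P[2])/2
    return c.round(4),"lenx %.4f leny %.4f"%(np.linalg.norm(x),np.linalg.norm(y)),"angx %.3f angy-90 %.3f"%(np.arctan2(x[1],x[0]),np.arctan2(y[1],y[0])-np.pi/2)
def save(n,name):
    s=robot.read_state();im=cv2.cvtColor(robot.read_camera(n),cv2.COLOR_RGB2BGR);cv2.imwrite("pics/"+name,im);return s,im
E
python3 - <<'E'
from h import *
D={"grille .099":(.099,"scene",4,(330,190),[(165,93),(400,152),(362,300),(120,234)]),
"grille side":(.099,"side",4,(235,230),[(395,62),(460,268),(258,312),(210,95)]),
"house":(.1,"scene",4,(330,190),[(150,68),(432,143),(358,438),(42,348)]),
"house side":(.1,"side",4,(235,230),[(415,33),(497,295),(92,380),(50,98)]),
"tray":(.02,"scene",7,(235,155),[(200,78),(572,145),(462,440),(65,368)]),
"tray side":(.02,"side",7,(290,150),[(410,70),(550,325),(165,425),(50,155)])}
for k,(z,n,s,o,P) in D.items():
    W=[onz(n,(np.array(p)+.5)/s-.5+np.array(o),z) for p in P]
    print(k,*quad(W))
# bar top centre
print(onz("scene",np.array((263,170))/4+(330,190),.12),onz("side",np.array((331,168))/4+(235,230),.12))
im=cv2.imread("pics/scene0.png")
for n,uv,z in [("scene",(314,287),.062),("scene",(213,171),.02)]:print(onz(n,uv,z))
E
```

```text
grille .099 [0.5524 0.1679] lenx 0.1159 leny 0.1438 angx 0.331 angy-90 -2.818
grille side [0.5505 0.166 ] lenx 0.1135 leny 0.1429 angx 0.312 angy-90 -2.829
house [0.5891 0.1798] lenx 0.2221 leny 0.1765 angx 0.310 angy-90 -2.828
house side [0.5868 0.1788] lenx 0.2225 leny 0.1809 angx 0.307 angy-90 -2.834
tray [ 0.54   -0.1965] lenx 0.1681 leny 0.1586 angx 0.403 angy-90 -2.726
tray side [ 0.5378 -0.1977] lenx 0.1691 leny 0.1621 angx 0.413 angy-90 -2.737
[0.55416373 0.16838292] [0.54873242 0.17236455]
[0.75939045 0.08585957]
[ 0.59986151 -0.40180028]
```

send_rows --series '[{"dx": 2.4, "dy": -2.55, "dz": 0.3, "wz": -0.061, "fingers": 0}, {"dx": 2.4, "dy": -2.55, "dz": 0.3, "wz": -0.061, "fingers": 0}, {"dx": 2.4, "dy": -2.55, "dz": 0.3, "wz": -0.061, "fingers": 0}, {"dx": 2.4, "dy": -2.55, "dz": 0.3, "wz": -0.061, "fingers": 0}, {"dx": 2.4, "dy": -2.55, "dz": 0.3, "wz": -0.061, "fingers": 0}, {"dx": 2.4, "dy": -2.55, "dz": 0.3, "wz": -0.061, "fingers": 0}, {"dx": 2.4, "dy": -2.55, "dz": 0.3, "wz": -0.061, "fingers": 0}, {"dx": 2.4, "dy": -2.55, "dz": 0.3, "wz": -0.061, "fingers": 0}, {"dx": 2.4, "dy": -2.55, "dz": 0.3, "wz": -0.061, "fingers": 0}, {"dx": 2.4, "dy": -2.55, "dz": 0.3, "wz": -0.061, "fingers": 0}, {"dx": 2.4, "dy": -2.55, "dz": 0.3, "wz": -0.061, "fingers": 0}, {"dx": 2.4, "dy": -2.55, "dz": 0.3, "wz": -0.061, "fingers": 0}, {"dx": 2.4, "dy": -2.55, "dz": 0.3, "wz": -0.061, "fingers": 0}, {"dx": 2.4, "dy": -2.55, "dz": 0.3, "wz": -0.061, "fingers": 0}]'

```text
schema error: expected keys wx, wy, wz, dx, dy, dz, fingers
```

```bash
cat >> h.py <<'E'
def go(x,y,z,yaw):
    """remaining shift cm, and world rotvec for tool down with jaw axis at yaw (mod pi)"""
    s=robot.read_state();M=R.from_rotvec(s["orientation"]);best=None
    for k in (0,np.pi):
        a=yaw+k;yv=np.array([np.cos(a),np.sin(a),0]);zv=np.array([0,0,-1.]);xv=np.cross(yv,zv)
        w=(R.from_matrix(np.c_[xv,yv,zv])*M.inv()).as_rotvec()
        if best is None or np.linalg.norm(w)<np.linalg.norm(best):best=w
    print("t %.2f pos"%s["t"],s["tool_pos"].round(4),"d_cm",((np.array([x,y,z])-s["tool_pos"])*100).round(2),"w",best.round(4),"F",s["force"].round(1),"op %.4f"%s["opening"],"q",s["q"].round(2))
E
python3 - <<'E'
from h import *
go(.552,.1675,.103,.312)
s,im=save("wrist","w1.png")
E
```

```text
t 0.15 pos [0.1684 0.5754 0.1859] d_cm [ 38.36 -40.79  -8.29] w [ 0.001  -0.0011 -0.974 ] F [-0.6  0.3  0.4] op 0.0928 q [ 1.2   0.13  1.49  0.    1.52 -0.09]
```

View pics/w1.png

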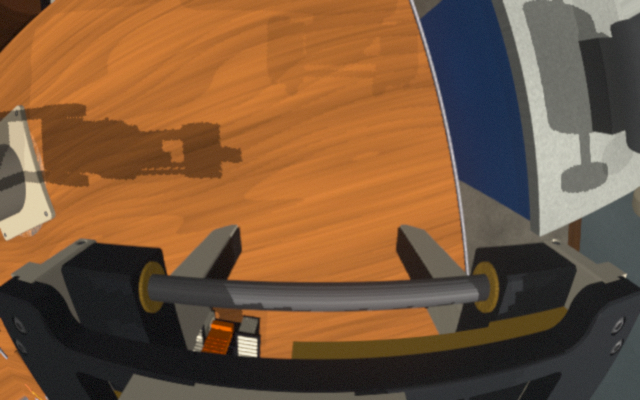

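The call was refused because every row needs all seven keys, so nothing moved. I'll resend it in full.

send_rows --series '[{"wx": 0, "wy": 0, "wz": -0.061, "dx": 2.4, "dy": -2.55, "dz": 0.3, "fingers": 0}, {"wx": 0, "wy": 0, "wz": -0.061, "dx": 2.4, "dy": -2.55, "dz": 0.3, "fingers": 0}, {"wx": 0, "wy": 0, "wz": -0.061, "dx": 2.4, "dy": -2.55, "dz": 0.3, "fingers": 0}, {"wx": 0, "wy": 0, "wz": -0.061, "dx": 2.4, "dy": -2.55, "dz": 0.3, "fingers": 0}, {"wx": 0, "wy": 0, "wz": -0.061, "dx": 2.4, "dy": -2.55, "dz": 0.3, "fingers": 0}, {"wx": 0, "wy": 0, "wz": -0.061, "dx": 2.4, "dy": -2.55, "dz": 0.3, "fingers": 0}, {"wx": 0, "wy": 0, "wz": -0.061, "dx": 2.4, "dy": -2.55, "dz": 0.3, "fingers": 0}, {"wx": 0, "wy": 0, "wz": -0.061, "dx": 2.4, "dy": -2.55, "dz": 0.3, "fingers": 0}, {"wx": 0, "wy": 0, "wz": -0.061, "dx": 2.4, "dy": -2.55, "dz": 0.3, "fingers": 0}, {"wx": 0, "wy": 0, "wz": -0.061, "dx": 2.4, "dy": -2.55, "dz": 0.3, "fingers": 0}, {"wx": 0, "wy": 0, "wz": -0.061, "dx": 2.4, "dy": -2.55, "dz": 0.3, "fingers": 0}, {"wx": 0, "wy": 0, "wz": -0.061, "dx": 2.4, "dy": -2.55, "dz": 0.3, "fingers": 0}, {"wx": 0, "wy": 0, "wz": -0.061, "dx": 2.4, "dy": -2.55, "dz": 0.3, "fingers": 0}, {"wx": 0, "wy": 0, "wz": -0.061, "dx": 2.4, "dy": -2.55, "dz": 0.3, "fingers": 0}]'

```text
t: 1.37
tool_pos: [0.5084, 0.2028, 0.2258]
orientation: [-1.726, -2.618, 0.004]
force: [1.2, 0.4, -1.1]
opening: 0.0934
```

```bash
python3 - <<'E'
from h import *
go(.552,.1675,.103,.312)
s,im=save("wrist","w2.png")
E
```

```text
t 1.37 pos [0.5084 0.2028 0.2258] d_cm [  4.36  -3.53 -12.28] w [-0.0009 -0.0059 -0.093 ] F [ 1.2  0.4 -1.1] op 0.0934 q [ 0.28 -0.02  1.57  0.    1.59 -0.12]
```

View pics/w2.png

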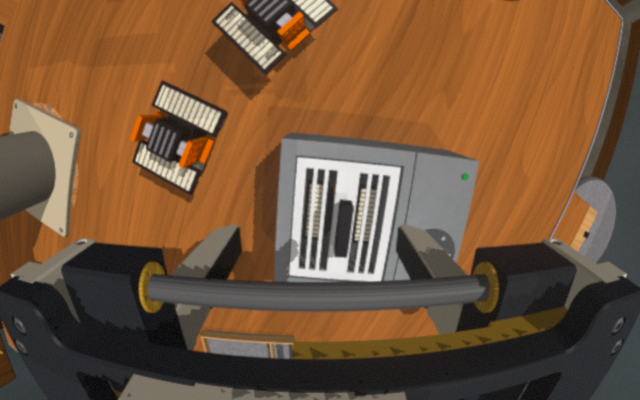

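```bash
python3 - <<'E'
from h import *
s=robot.read_state()
im=cv2.imread("pics/w2.png")
c=im[140:290,270:420];cv2.imwrite("pics/w2c.png",cv2.resize(c,None,fx=4,fy=4,interpolation=cv2.INTER_CUBIC))
for p in [(298,156),(401,166),(344,200),(344,228)]: print(p,onz("wrist",p,.099,s).round(4),onz("wrist",p,.123,s).round(4))
a=.312;ex=np.array([np.cos(a),np.sin(a)]);ey=np.array([-ex[1],ex[0]])
c=np.array([.552,.1675])
for sx,sy in[(-1,1),(1,1),(-1,-1),(1,-1)]:
    print("pred",proj("wrist",[*(c+sx*.056*ex+sy*.071*ey),.099],s).round(1),"bartop",proj("wrist",[*(c+sx*.007*ex+sy*.03*ey),.123],s).round(1))
E
```

```text
(298, 156) [0.4823 0.2135] [0.4825 0.2174]
(401, 166) [0.5893 0.2474] [0.5816 0.2489]
(344, 200) [0.547  0.1878] [0.5424 0.1937]
(344, 228) [0.5606 0.1576] [0.555  0.1657]
pred [294.9 150.3] bartop [338.4 197.5]
pred [398.3 159.9] bartop [352.1 198.6]
pred [287.6 269.1] bartop [332.6 250.7]
pred [379.5 275.2] bartop [345.4 251.6]
```

View pics/w2c.png

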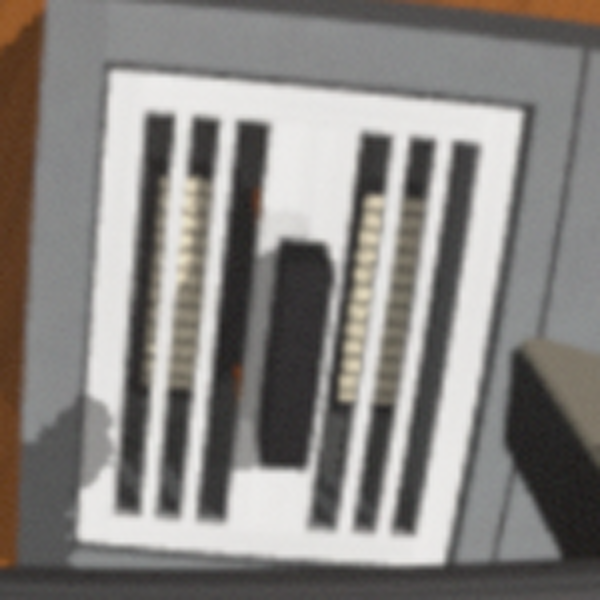

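```bash
python3 - <<'E'
from h import *
go(.552,.1675,.103,.312)
s0=dict(tool_pos=np.array([.5084,.2028,.2258]),orientation=R.from_rotvec([-1.726,-2.618,.004]).as_rotvec())
P=[(296.8,157),(289.5,275.7),(382,281.7),(402,166)]
print(*quad([onz("wrist",p,.099,s0) for p in P]))
s,im=save("wrist","w3.png")
P=np.array(P)
E
cd pics; python3 -c "
import cv2
c=cv2.imread('w3.png')[140:290,270:420];cv2.imwrite('w3c.png',cv2.resize(c,None,fx=4,fy=4,interpolation=cv2.INTER_CUBIC))"
```

```text
t 1.42 pos [0.5124 0.1978 0.2262] d_cm [  3.96  -3.03 -12.32] w [ 0.0021 -0.0032 -0.0845] F [-1.2 -5.1  0.5] op 0.0928 q [ 0.28 -0.02  1.57 -0.    1.59 -0.12]
[0.5538 0.1672] lenx 0.1141 leny 0.1440 angx 0.324 angy-90 0.320
```

View pics/w3c.png

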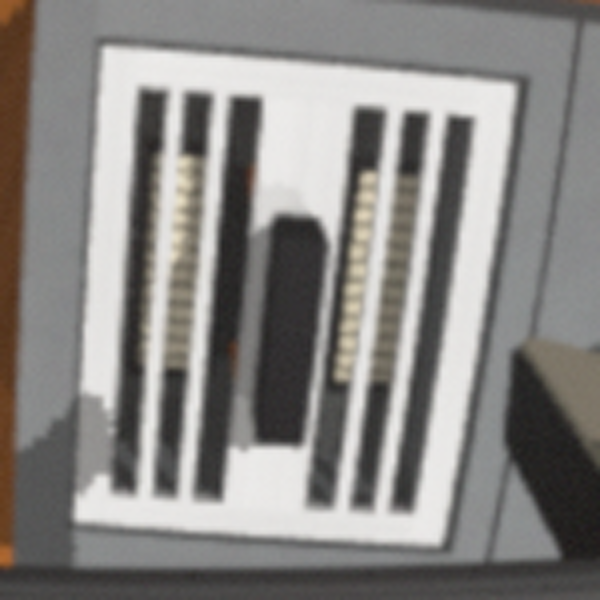

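The wrist view agrees with the fixed cameras to about 1 mm: grille centre (0.5525, 0.1673), yaw 0.315. The cassettes lying on the bench are loose decoys, and ours shows through the slots. Aligning and going down now.

send_rows --newtons 25 --series '[{"wx": 0, "wy": 0, "wz": -0.04, "dx": 2.0, "dy": -1.5, "dz": 0, "fingers": 0}, {"wx": 0, "wy": 0, "wz": -0.04, "dx": 1.9, "dy": -1.5, "dz": -1.0, "fingers": 0}, {"wx": 0, "wy": 0, "wz": 0, "dx": 0, "dy": 0, "dz": -2.5, "fingers": 0}, {"wx": 0, "wy": 0, "wz": 0, "dx": 0, "dy": 0, "dz": -2.5, "fingers": 0}, {"wx": 0, "wy": 0, "wz": 0, "dx": 0, "dy": 0, "dz": -1.5, "fingers": 0}, {"wx": 0, "wy": 0, "wz": 0, "dx": 0, "dy": 0, "dz": 0, "fingers": 0}]'

```text
t: 1.97
tool_pos: [0.5513, 0.1693, 0.1491]
orientation: [-1.842, -2.541, 0.0]
force: [0.6, -0.2, 0.3]
opening: 0.0928
```

```bash
python3 - <<'E'
from h import *
go(.5525,.1673,.103,.314)
E
```

```text
t 1.97 pos [0.5513 0.1693 0.1491] d_cm [ 0.12 -0.2  -4.61] w [-0.0018 -0.0026 -0.0027] F [ 0.6 -0.2  0.3] op 0.0928 q [ 0.21  0.09  1.6   0.    1.45 -0.11]
```

send_rows --series '[{"wx": 0, "wy": 0, "wz": 0, "dx": 0.12, "dy": -0.2, "dz": -2.0, "fingers": 0}, {"wx": 0, "wy": 0, "wz": 0, "dx": 0, "dy": 0, "dz": -1.5, "fingers": 0}, {"wx": 0, "wy": 0, "wz": 0, "dx": 0, "dy": 0, "dz": -0.8, "fingers": 0}, {"wx": 0, "wy": 0, "wz": 0, "dx": 0, "dy": 0, "dz": -0.3, "fingers": 0}, {"wx": 0, "wy": 0, "wz": 0, "dx": 0, "dy": 0, "dz": 0, "fingers": 0}]'

```text
t: 2.38
tool_pos: [0.5513, 0.17, 0.1038]
orientation: [-1.835, -2.545, -0.001]
force: [0.3, 0.5, 0.5]
opening: 0.0928
```

```bash
python3 - <<'E'
from h import *
go(.5525,.1673,.103,.314)
E
```

```text
t 2.38 pos [0.5513 0.17   0.1038] d_cm [ 0.12 -0.27 -0.08] w [-0.0026 -0.0027 -0.0073] F [0.3 0.5 0.5] op 0.0928 q [ 0.21  0.12  1.65  0.    1.37 -0.11]
```

send_rows --newtons 25 --series '[{"wx": 0, "wy": 0, "wz": -0.007, "dx": 0.12, "dy": -0.27, "dz": -0.05, "fingers": 0}, {"wx": 0, "wy": 0, "wz": 0, "dx": 0, "dy": 0, "dz": 0, "fingers": 255}, {"wx": 0, "wy": 0, "wz": 0, "dx": 0, "dy": 0, "dz": 0, "fingers": 255}, {"wx": 0, "wy": 0, "wz": 0, "dx": 0, "dy": 0, "dz": 0, "fingers": 255}, {"wx": 0, "wy": 0, "wz": 0, "dx": 0, "dy": 0, "dz": 0, "fingers": 255}, {"wx": 0, "wy": 0, "wz": 0, "dx": 0, "dy": 0, "dz": 0, "fingers": 255}, {"wx": 0, "wy": 0, "wz": 0, "dx": 0, "dy": 0, "dz": 0, "fingers": 255}, {"wx": 0, "wy": 0, "wz": 0, "dx": 0, "dy": 0, "dz": 0, "fingers": 255}, {"wx": 0, "wy": 0, "wz": 0, "dx": 0, "dy": 0, "dz": 0, "fingers": 255}]'

```text
t: 3.13
tool_pos: [0.5558, 0.1683, 0.1095]
orientation: [1.845, 2.54, 0.01]
force: [-0.3, 0.4, -0.2]
opening: 0.044
```

```bash
python3 - <<'E'
from h import *
go(.5525,.1673,.103,.314)
E
```

```text
t 3.13 pos [0.5558 0.1683 0.1095] d_cm [-0.33 -0.1  -0.65] w [-0.0044  0.0053 -0.0004] F [-0.3  0.4 -0.2] op 0.0440 q [ 0.2   0.12  1.64  0.    1.37 -0.11]
```

send_rows --series '[{"wx": 0, "wy": 0, "wz": 0, "dx": -0.33, "dy": -0.1, "dz": -0.6, "fingers": 255}, {"wx": 0, "wy": 0, "wz": 0, "dx": 0, "dy": 0, "dz": -0.05, "fingers": 255}]'

```text
t: 3.3
tool_pos: [0.5524, 0.1673, 0.1026]
orientation: [1.845, 2.54, 0.011]
force: [-0.8, -0.4, 0.5]
opening: 0.0311
```

```bash
python3 - <<'E'
from h import *
go(.5525,.1673,.103,.314)
E
```

```text
t 3.30 pos [0.5524 0.1673 0.1026] d_cm [ 0.01 -0.    0.04] w [-0.0045  0.0057 -0.0004] F [-0.8 -0.4  0.5] op 0.0311 q [ 0.2   0.12  1.66  0.    1.36 -0.11]
```

send_rows --series '[{"wx": -0.003, "wy": 0.004, "wz": 0, "dx": 0, "dy": 0, "dz": 0, "fingers": 255}, {"wx": 0, "wy": 0, "wz": 0, "dx": 0, "dy": 0, "dz": 0, "fingers": 255}, {"wx": 0, "wy": 0, "wz": 0, "dx": 0, "dy": 0, "dz": -0.05, "fingers": 255}, {"wx": 0, "wy": 0, "wz": 0, "dx": 0, "dy": 0, "dz": 0, "fingers": 255}]'

```text
t: 3.63
tool_pos: [0.5515, 0.1671, 0.1009]
orientation: [-1.846, -2.541, -0.0]
force: [0.3, 0.4, -0.3]
opening: 0.0046
```

```bash
python3 - <<'E'
from h import *
go(.5525,.1673,.103,.314)
E
```

```text
t 3.63 pos [0.5515 0.1671 0.1009] d_cm [0.1  0.02 0.21] w [-0.0007 -0.0005 -0.0005] F [ 0.3  0.4 -0.3] op 0.0046 q [ 0.2   0.12  1.66  0.    1.36 -0.11]
```

The opening is 4.6 mm where the bar is 14 mm, so the fingers aren't on the bar. I'll look before going on.

```bash
python3 - <<'E'
from h import *
s,w=save("wrist","w4.png");_,a=save("scene","s4.png")
_,b=save("side","d4.png")
cv2.imwrite("pics/c4.png",np.hstack([cv2.resize(a[170:320,320:460],(400,428)),cv2.resize(b[210:360,230:370],(400,428))]))
print(robot.read_state()["opening"])
E
```

```text
0.0007846149325289823
```

View pics/w4.png

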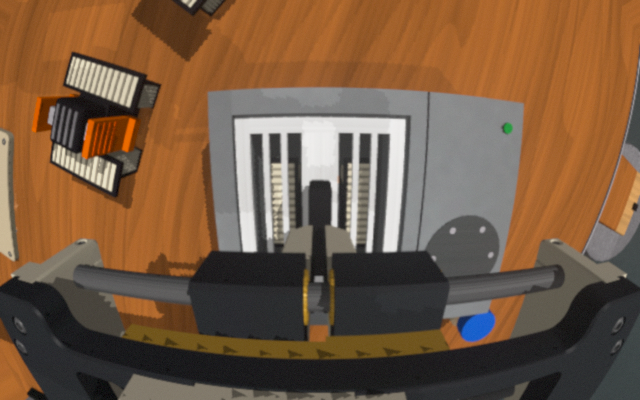

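View pics/c4.png

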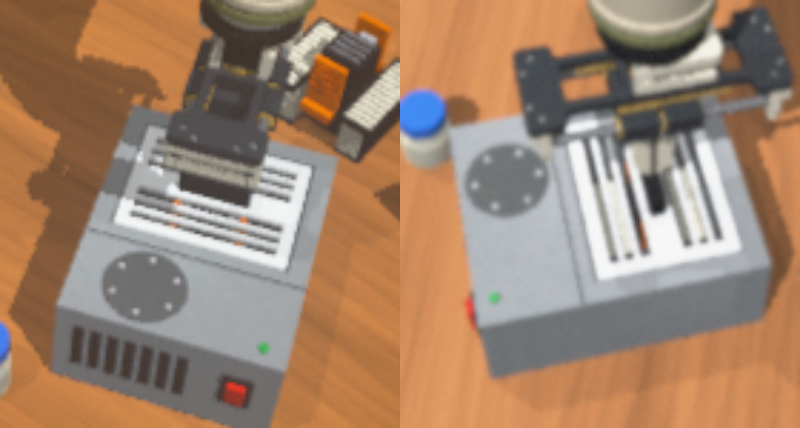

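```bash
python3 - <<'E'
import cv2
c=cv2.imread('pics/w4.png')[170:320,250:390];cv2.imwrite('pics/w4c.png',cv2.resize(c,None,fx=5,fy=4,interpolation=cv2.INTER_CUBIC))
E
```

```text
(no output)
```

View pics/w4c.png

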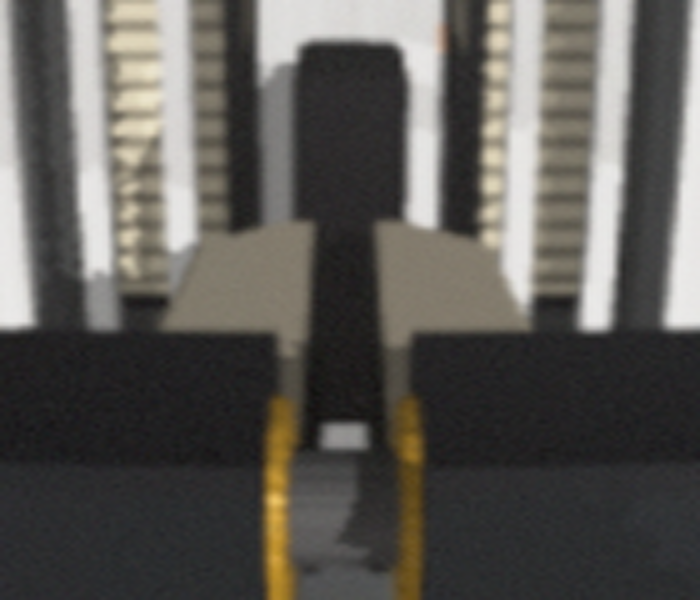

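send_rows --series '[{"wx": 0, "wy": 0, "wz": 0, "dx": 0, "dy": 0, "dz": 0.5, "fingers": 255}, {"wx": 0, "wy": 0, "wz": 0, "dx": 0, "dy": 0, "dz": 0.8, "fingers": 255}, {"wx": 0, "wy": 0, "wz": 0, "dx": 0, "dy": 0, "dz": 0.8, "fingers": 255}]'

```text
t: 4.03
tool_pos: [0.5503, 0.1668, 0.1217]
orientation: [-1.845, -2.539, 0.003]
force: [-0.2, -0.4, 0.5]
opening: 0.0004
```

```bash
python3 - <<'E'
from h import *
go(.5525,.1673,.103,.314)
s,w=save("wrist","w5.png");_,b=save("side","d5.png")
cv2.imwrite("pics/c5.png",np.hstack([cv2.resize(w[60:320,190:450],(400,400)),cv2.resize(b[210:360,230:380],(400,400))]))
E
```

```text
t 4.03 pos [0.5503 0.1668 0.1217] d_cm [ 0.22  0.05 -1.87] w [-0.0002 -0.0035 -0.0003] F [-0.2 -0.4  0.5] op 0.0004 q [ 0.2   0.11  1.63  0.    1.4  -0.11]
```

View pics/c5.png

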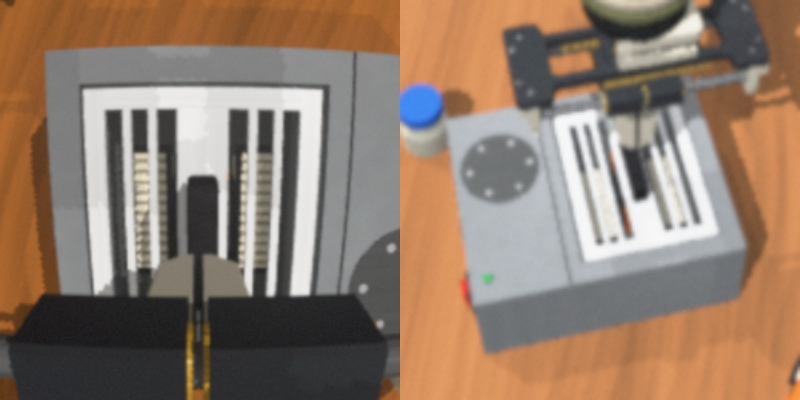

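```bash
python3 - <<'E'
from h import *
def crop(f,n,P,r=45):
    im=cv2.imread(f"pics/{f}");o=[]
    u=proj(n,P[0]).round().astype(int)
    c=im[u[1]-r:u[1]+r,u[0]-r:u[0]+r];c=cv2.resize(c,(400,400),interpolation=cv2.INTER_CUBIC)
    for p,col in zip(P,[(0,0,255),(0,255,0),(255,0,255)]):
        q=(proj(n,p)-(u-r)+.5)*400/(2*r);cv2.circle(c,tuple(int(v) for v in q),4,col,1)
    return c
P4=[[.5515,.1671,.1009],[.5515,.1671,.123]];P5=[[.5503,.1668,.1217],[.5503,.1668,.1437]]
cv2.imwrite("pics/k.png",np.hstack([crop("s4.png","scene",P4),crop("d5.png","side",P5)]))
E
```

```text
(no output)
```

View pics/k.png

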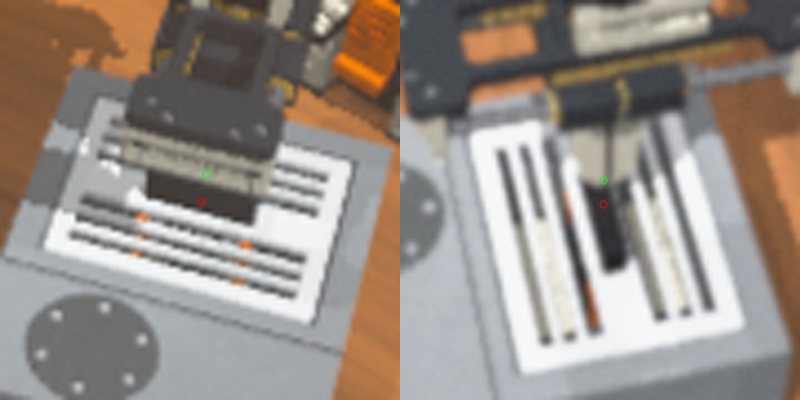

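```bash
python3 - <<'E'
from h import *
s=robot.read_state();print(s["tool_pos"],s["opening"])
im=cv2.imread("pics/w5.png")
c=cv2.resize(im[120:320,240:400],None,fx=4.5,fy=3,interpolation=cv2.INTER_CUBIC)
Rt=R.from_rotvec(s["orientation"]).as_matrix()
for z,col in[(0,(0,0,255)),(-.019,(0,255,0)),(-.04,(255,0,255))]:
    p=proj("wrist",s["tool_pos"]+Rt@[0,0,z],s);print(z,p)
    q=(p-(240,120)+.5)*(4.5,3);cv2.circle(c,tuple(int(v) for v in q),4,col,2)
cv2.imwrite("pics/k2.png",c)
im=cv2.imread("pics/w3.png")
E
```

```text
[0.55182906 0.16715976 0.12364813] 0.00045497819402910304
0 [317.84101209 221.42077142]
-0.019 [317.77625136 232.0264104 ]
-0.04 [317.69007105 246.22243383]
```

View pics/k2.png

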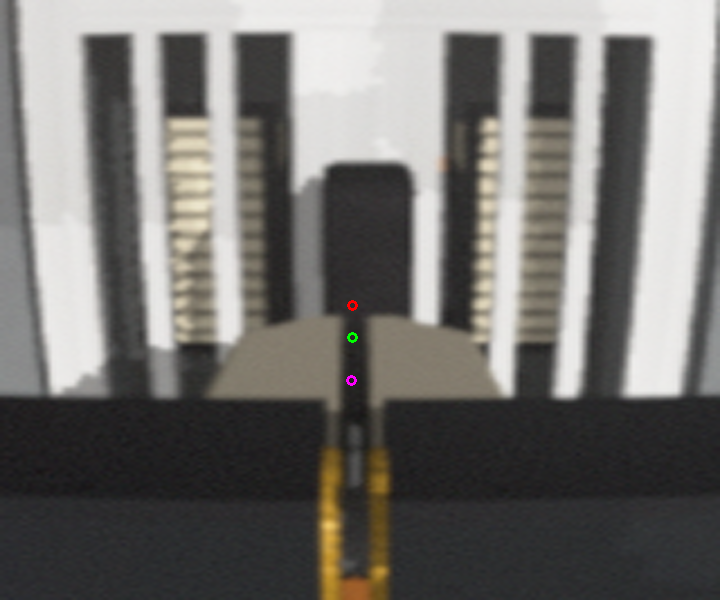

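```bash
python3 - <<'E'
from h import *
s=robot.read_state()
Rt=R.from_rotvec(s["orientation"]).as_matrix()
for x in (0,.0075,.011):
  print(x,[(z,proj("wrist",s["tool_pos"]+Rt@[x,0,z],s)[1].round(1)) for z in(0,-.01,-.015,-.02,-.025,-.03)])
E
```

```text
0 [(0, np.float64(221.4)), (-0.01, np.float64(226.8)), (-0.015, np.float64(229.6)), (-0.02, np.float64(232.6)), (-0.025, np.float64(235.8)), (-0.03, np.float64(239.1))]
0.0075 [(0, np.float64(211.0)), (-0.01, np.float64(216.0)), (-0.015, np.float64(218.6)), (-0.02, np.float64(221.4)), (-0.025, np.float64(224.3)), (-0.03, np.float64(227.4))]
0.011 [(0, np.float64(206.1)), (-0.01, np.float64(210.8)), (-0.015, np.float64(213.4)), (-0.02, np.float64(216.0)), (-0.025, np.float64(218.8)), (-0.03, np.float64(221.8))]
```

The wrist and side views, and the fingers closing over the bar, all put the real fingertips about 22–25 mm above the reported TCP. I'll reopen, descend further, and use the force reading to find the plate.

send_rows --newtons 25 --series '[{"wx": 0, "wy": 0, "wz": 0, "dx": 0, "dy": 0, "dz": 0.4, "fingers": 90}, {"wx": 0, "wy": 0, "wz": 0, "dx": 0, "dy": 0, "dz": 0, "fingers": 90}, {"wx": 0, "wy": 0, "wz": 0, "dx": 0, "dy": 0, "dz": 0, "fingers": 90}, {"wx": 0, "wy": 0, "wz": 0, "dx": 0, "dy": 0, "dz": 0, "fingers": 90}, {"wx": 0, "wy": 0, "wz": 0, "dx": 0, "dy": 0, "dz": 0, "fingers": 90}, {"wx": 0, "wy": 0, "wz": 0, "dx": 0, "dy": 0, "dz": 0, "fingers": 90}, {"wx": 0, "wy": 0, "wz": 0, "dx": 0, "dy": 0, "dz": 0, "fingers": 90}, {"wx": 0, "wy": 0, "wz": 0, "dx": 0, "dy": 0, "dz": 0, "fingers": 90}, {"wx": 0, "wy": 0, "wz": 0, "dx": 0, "dy": 0, "dz": 0, "fingers": 90}]'

```text
t: 4.88
tool_pos: [0.5519, 0.1671, 0.1282]
orientation: [-1.846, -2.542, -0.002]
force: [-0.1, 0.4, -0.0]
opening: 0.056
```

```bash
python3 - <<'E'
from h import *
go(.5525,.1673,.09,.314)
save("wrist","w6.png")
E
```

```text
t 4.88 pos [0.5519 0.1671 0.1282] d_cm [ 0.06  0.02 -3.82] w [-0.001   0.0007 -0.0004] F [-0.1  0.4 -0. ] op 0.0560 q [ 0.2   0.1   1.63  0.    1.41 -0.11]
```

View pics/w6.png

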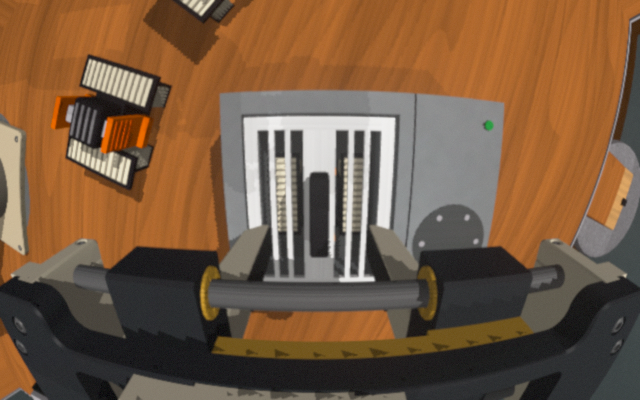

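send_rows --series '[{"wx": 0, "wy": 0, "wz": 0, "dx": 0.05, "dy": 0, "dz": -1.5, "fingers": 90}, {"wx": 0, "wy": 0, "wz": 0, "dx": 0, "dy": 0, "dz": -1.5, "fingers": 90}, {"wx": 0, "wy": 0, "wz": 0, "dx": 0, "dy": 0, "dz": -0.7, "fingers": 90}, {"wx": 0, "wy": 0, "wz": 0, "dx": 0, "dy": 0, "dz": -0.3, "fingers": 90}]'

```text
t: 5.27
tool_pos: [0.5538, 0.1674, 0.0887]
orientation: [1.845, 2.54, 0.006]
force: [0.4, 0.3, 0.3]
opening: 0.0603
```

```bash
python3 - <<'E'
from h import *
go(.5525,.1673,.08,.314)
E
```

```text
t 5.27 pos [0.5538 0.1674 0.0887] d_cm [-0.13 -0.01 -0.87] w [-0.0018  0.0043 -0.0004] F [0.4 0.3 0.3] op 0.0603 q [ 0.2   0.13  1.67  0.    1.34 -0.11]
```

TCP is at 0.0887, below the plate top (0.099), with no force, which confirms the fingertips are short. Continuing in small steps.

send_rows --series '[{"wx": 0, "wy": 0.003, "wz": 0, "dx": -0.13, "dy": 0, "dz": -0.5, "fingers": 90}, {"wx": 0, "wy": 0, "wz": 0, "dx": 0, "dy": 0, "dz": -0.4, "fingers": 90}]'

```text
t: 5.43
tool_pos: [0.5523, 0.1675, 0.0794]
orientation: [-1.846, -2.541, -0.003]
force: [0.6, 0.5, -0.4]
opening: 0.0601
```

```bash
python3 - <<'E'
from h import *
go(.5525,.1673,.078,.314)
E
```

```text
t 5.43 pos [0.5523 0.1675 0.0794] d_cm [ 0.02 -0.02 -0.14] w [-0.0018  0.0008 -0.0004] F [ 0.6  0.5 -0.4] op 0.0601 q [ 0.2   0.14  1.67  0.    1.32 -0.11]
```

send_rows --newtons 25 --series '[{"wx": 0, "wy": 0, "wz": 0, "dx": 0, "dy": 0, "dz": -0.1, "fingers": 255}, {"wx": 0, "wy": 0, "wz": 0, "dx": 0, "dy": 0, "dz": 0, "fingers": 255}, {"wx": 0, "wy": 0, "wz": 0, "dx": 0, "dy": 0, "dz": 0, "fingers": 255}, {"wx": 0, "wy": 0, "wz": 0, "dx": 0, "dy": 0, "dz": 0, "fingers": 255}]'

```text
t: 5.77
tool_pos: [0.5524, 0.1675, 0.0784]
orientation: [-1.846, -2.542, -0.003]
force: [-0.3, 0.5, 0.1]
opening: 0.0384
```

```bash
python3 - <<'E'
from h import *
go(.5525,.1673,.078,.314)
E
```

```text
t 5.77 pos [0.5524 0.1675 0.0784] d_cm [ 0.01 -0.02 -0.04] w [-0.0018  0.0007 -0.0004] F [-0.3  0.5  0.1] op 0.0384 q [ 0.2   0.14  1.67  0.    1.32 -0.11]
```

send_rows --series '[{"wx": 0, "wy": 0, "wz": 0, "dx": 0, "dy": 0, "dz": 0, "fingers": 255}, {"wx": 0, "wy": 0, "wz": 0, "dx": 0, "dy": 0, "dz": 0, "fingers": 255}, {"wx": 0, "wy": 0, "wz": 0, "dx": 0, "dy": 0, "dz": 0, "fingers": 255}, {"wx": 0, "wy": 0, "wz": 0, "dx": 0, "dy": 0, "dz": 0, "fingers": 255}, {"wx": 0, "wy": 0, "wz": 0, "dx": 0, "dy": 0, "dz": 0, "fingers": 255}]'

```text
t: 6.18
tool_pos: [0.5533, 0.1677, 0.0798]
orientation: [1.846, 2.541, 0.005]
force: [-0.1, -0.7, -1.4]
opening: 0.0136
```

```bash
python3 - <<'E'
from h import *
go(.5525,.1673,.078,.314)
E
```

```text
t 6.18 pos [0.5533 0.1677 0.0798] d_cm [-0.08 -0.04 -0.18] w [-0.0022  0.0028 -0.0004] F [-0.1 -0.7 -1.4] op 0.0136 q [ 0.2   0.14  1.67  0.    1.32 -0.11]
```

send_rows --series '[{"wx": 0, "wy": 0, "wz": 0, "dx": 0, "dy": 0, "dz": 0.4, "fingers": 255}, {"wx": 0, "wy": 0, "wz": 0, "dx": 0, "dy": 0, "dz": 1.0, "fingers": 255}, {"wx": 0, "wy": 0, "wz": 0, "dx": 0, "dy": 0, "dz": 1.5, "fingers": 255}, {"wx": 0, "wy": 0, "wz": 0, "dx": 0, "dy": 0, "dz": 2.0, "fingers": 255}, {"wx": 0, "wy": 0, "wz": 0, "dx": 0, "dy": 0, "dz": 1.5, "fingers": 255}, {"wx": 0, "wy": 0, "wz": 0, "dx": 0, "dy": 0, "dz": 0.8, "fingers": 255}]'

```text
t: 6.68
tool_pos: [0.5497, 0.1669, 0.1533]
orientation: [-1.844, -2.538, 0.004]
force: [-0.2, 0.3, -1.5]
opening: 0.0138
```

```bash
python3 - <<'E'
from h import *
go(.5211,-.2047,.15,.408)
save("wrist","w7.png");save("side","d7.png")
E
```

```text
t 6.68 pos [0.5497 0.1669 0.1533] d_cm [ -2.86 -37.16  -0.33] w [-0.0004 -0.0049  0.0936] F [-0.2  0.3 -1.5] op 0.0138 q [ 0.2   0.08  1.6   0.    1.46 -0.11]
```

View pics/w7.png

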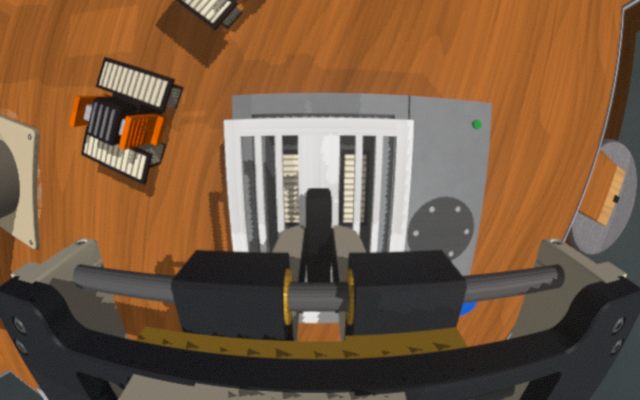

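View pics/d7.png

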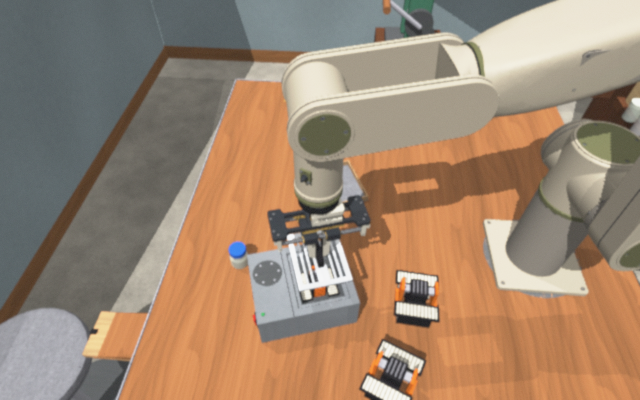

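The wrist view shows the grille held level by its bar, clear of the well, with the orange catches visible below. Moving to the tray.

send_rows --series '[{"wx": 0, "wy": 0, "wz": 0, "dx": 0, "dy": -1.0, "dz": 0, "fingers": 255}, {"wx": 0, "wy": 0.003, "wz": 0.007, "dx": -0.2, "dy": -2.0, "dz": 0, "fingers": 255}, {"wx": 0, "wy": 0, "wz": 0.007, "dx": -0.2, "dy": -2.8, "dz": 0, "fingers": 255}, {"wx": 0, "wy": 0, "wz": 0.007, "dx": -0.2, "dy": -2.8, "dz": 0, "fingers": 255}, {"wx": 0, "wy": 0, "wz": 0.007, "dx": -0.2, "dy": -2.8, "dz": 0, "fingers": 255}, {"wx": 0, "wy": 0, "wz": 0.007, "dx": -0.2, "dy": -2.8, "dz": 0, "fingers": 255}, {"wx": 0, "wy": 0, "wz": 0.007, "dx": -0.2, "dy": -2.8, "dz": 0, "fingers": 255}, {"wx": 0, "wy": 0, "wz": 0.007, "dx": -0.2, "dy": -2.8, "dz": 0, "fingers": 255}, {"wx": 0, "wy": 0, "wz": 0.007, "dx": -0.2, "dy": -2.8, "dz": 0, "fingers": 255}, {"wx": 0, "wy": 0, "wz": 0.007, "dx": -0.2, "dy": -2.8, "dz": 0, "fingers": 255}, {"wx": 0, "wy": 0, "wz": 0.007, "dx": -0.2, "dy": -2.8, "dz": 0, "fingers": 255}, {"wx": 0, "wy": 0, "wz": 0.007, "dx": -0.2, "dy": -2.8, "dz": 0, "fingers": 255}, {"wx": 0, "wy": 0, "wz": 0.007, "dx": -0.2, "dy": -2.8, "dz": 0, "fingers": 255}, {"wx": 0, "wy": 0, "wz": 0, "dx": 0, "dy": -1.5, "dz": 0, "fingers": 255}]'

```text
t: 7.95
tool_pos: [0.5103, -0.2042, 0.1362]
orientation: [-1.709, -2.605, 0.021]
force: [-0.3, 0.2, -1.0]
opening: 0.0136
```

```bash
python3 - <<'E'
from h import *
go(.5211,-.2047,.15,.408)
E
```

```text
t 7.95 pos [ 0.5103 -0.2042  0.1362] d_cm [ 1.08 -0.05  1.38] w [-0.0027 -0.029  -0.0014] F [-0.3  0.2 -1. ] op 0.0136 q [-0.47  0.05  1.66 -0.01  1.45 -0.87]
```

send_rows --series '[{"wx": -0.003, "wy": -0.029, "wz": 0, "dx": 1.0, "dy": 0, "dz": 0, "fingers": 255}, {"wx": 0, "wy": 0, "wz": 0, "dx": 0, "dy": 0, "dz": -0.5, "fingers": 255}, {"wx": 0, "wy": 0, "wz": 0, "dx": 0, "dy": 0, "dz": 0, "fingers": 255}]'

```text
t: 8.2
tool_pos: [0.516, -0.2099, 0.1266]
orientation: [-1.729, -2.617, 0.004]
force: [-0.1, 0.8, -1.5]
opening: 0.0135
```

```bash
python3 - <<'E'
from h import *
go(.5211,-.2047,.05,.408)
save("wrist","w8.png");_,a=save("scene","s8.png");_,b=save("side","d8.png")
cv2.imwrite("pics/c8.png",np.hstack([cv2.resize(a[110:240,220:350],(400,400)),cv2.resize(b[90:250,280:440],(400,400))]))
E
```

```text
t 8.20 pos [ 0.516  -0.2099  0.1266] d_cm [ 0.51  0.52 -7.66] w [-0.0005 -0.0057  0.0051] F [-0.1  0.8 -1.5] op 0.0135 q [-0.48  0.06  1.68 -0.    1.41 -0.88]
```

View pics/w8.png

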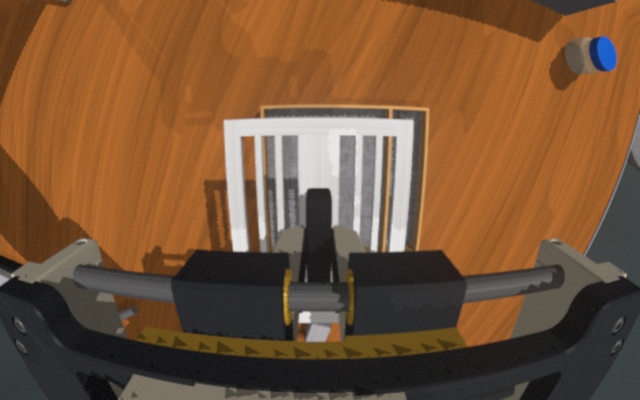

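View pics/c8.png

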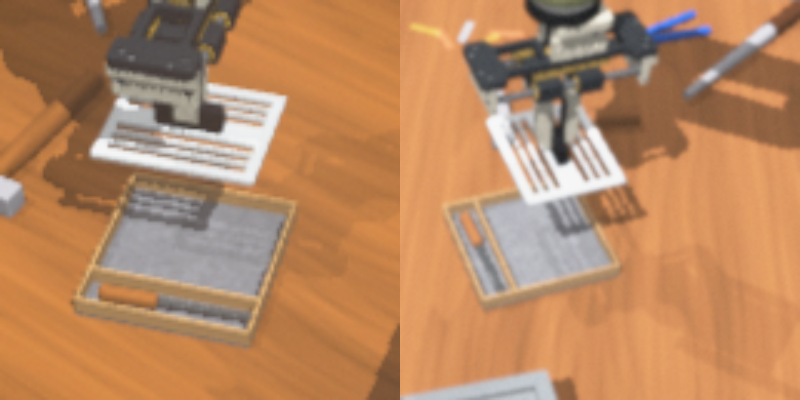

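```bash
python3 - <<'E'
from h import *
s=dict(tool_pos=np.array([.516,-.2099,.1266]),orientation=np.array([-1.729,-2.617,.004]))
a=.408;ex=np.array([np.cos(a),np.sin(a)]);ey=np.array([-ex[1],ex[0]]);c=np.array([.539,-.197])
for sx,sy in[(-1,1),(1,1)]: print(proj("wrist",[*(c+sx*.0845*ex+sy*.08*ey),.02],s).round(1),(c+sx*.0845*ex+sy*.08*ey).round(4))
for p in[(262,106),(428.5,108)]:print(onz("wrist",p,.02,s).round(4))
im=cv2.imread("pics/w8.png")[90:180,210:440];cv2.imwrite("pics/w8c.png",cv2.resize(im,None,fx=3.4,fy=3.4,interpolation=cv2.INTER_CUBIC))
go(.5211,-.2047,.05,.408)
E
```

```text
[259.  103.7] [ 0.4297 -0.1571]
[427.6 105.5] [ 0.5848 -0.09  ]
[ 0.4334 -0.1582]
[ 0.5868 -0.0919]
t 8.35 pos [ 0.5172 -0.2091  0.1282] d_cm [ 0.39  0.44 -7.82] w [ 0.     -0.0037  0.0036] F [-0.  -0.6 -2.1] op 0.0139 q [-0.47  0.06  1.68 -0.    1.41 -0.88]
```

View pics/w8c.png

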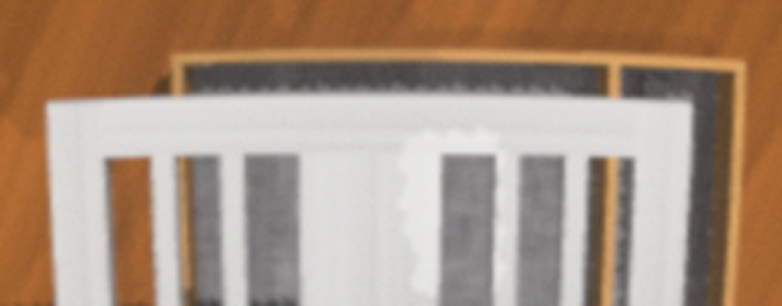

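send_rows --series '[{"wx": 0, "wy": -0.003, "wz": 0.003, "dx": 0.46, "dy": 0.36, "dz": -1.0, "fingers": 255}, {"wx": 0, "wy": 0, "wz": 0, "dx": 0, "dy": 0, "dz": -2.0, "fingers": 255}, {"wx": 0, "wy": 0, "wz": 0, "dx": 0, "dy": 0, "dz": -2.0, "fingers": 255}, {"wx": 0, "wy": 0, "wz": 0, "dx": 0, "dy": 0, "dz": -1.5, "fingers": 255}, {"wx": 0, "wy": 0, "wz": 0, "dx": 0, "dy": 0, "dz": -1.0, "fingers": 255}, {"wx": 0, "wy": 0, "wz": 0, "dx": 0, "dy": 0, "dz": 0, "fingers": 255}]'

```text
t: 8.85
tool_pos: [0.5246, -0.2008, 0.0498]
orientation: [1.715, 2.628, 0.001]
force: [-0.9, 0.7, -2.4]
opening: 0.0135
```

```bash
python3 - <<'E'
from h import *
go(.5218,-.2055,.02,.406)
save("wrist","w9.png");_,a=save("scene","s9.png");_,b=save("side","d9.png")
cv2.imwrite("pics/c9.png",np.hstack([cv2.resize(a[130:240,230:340],(400,400)),cv2.resize(b[120:230,280:390],(400,400))]))
E
```

```text
t 8.85 pos [ 0.5246 -0.2008  0.0498] d_cm [-0.28 -0.47 -2.98] w [ 0.0011  0.003  -0.0085] F [-0.9  0.7 -2.4] op 0.0135 q [-0.46  0.13  1.74  0.    1.26 -0.87]
```

View pics/w9.png

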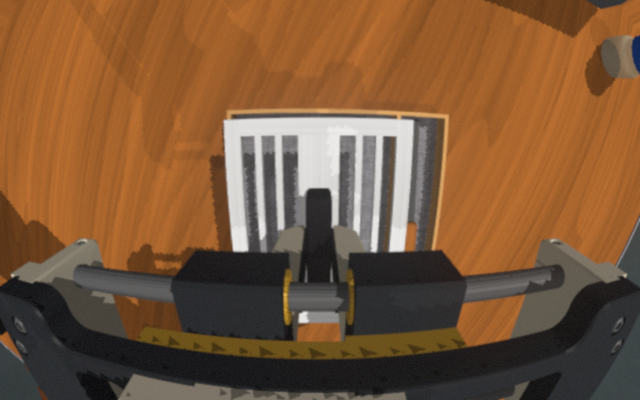

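View pics/c9.png

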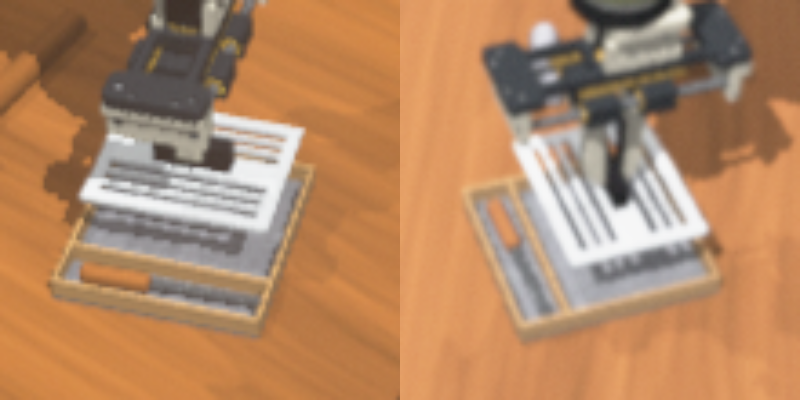

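send_rows --series '[{"wx": 0, "wy": 0.003, "wz": -0.008, "dx": -0.28, "dy": -0.45, "dz": -0.5, "fingers": 255}, {"wx": 0, "wy": 0, "wz": 0, "dx": 0, "dy": 0, "dz": -1.0, "fingers": 255}, {"wx": 0, "wy": 0, "wz": 0, "dx": 0, "dy": 0, "dz": -0.8, "fingers": 255}, {"wx": 0, "wy": 0, "wz": 0, "dx": 0, "dy": 0, "dz": -0.2, "fingers": 255}]'

```text
t: 9.33
tool_pos: [0.527, -0.209, 0.0311]
orientation: [1.722, 2.612, 0.0]
force: [-0.6, 1.0, -1.1]
opening: 0.0137
```

```bash
python3 - <<'E'
from h import *
go(.5218,-.2055,.01,.406)
s,w=save("wrist","w10.png")
cv2.imwrite("pics/w10c.png",cv2.resize(w[90:290,200:460],None,fx=3,fy=3,interpolation=cv2.INTER_CUBIC))
a=.406;ex=np.array([np.cos(a),np.sin(a)]);ey=np.array([-ex[1],ex[0]]);c=np.array([.5397,-.1978])
for sx in(-1,1):
  print(proj("wrist",[*(c+sx*.0845*ex+.08*ey),.02],s).round(1),proj("wrist",[*(s["tool_pos"][:2]+sx*.056*ex+.071*ey),s["tool_pos"][2]+.0192],s).round(1))
E
```

```text
t 9.33 pos [ 0.527  -0.209   0.0311] d_cm [-0.52  0.35 -2.11] w [0.0072 0.0114 0.0008] F [-0.6  1.  -1.1] op 0.0137 q [-0.47  0.16  1.75 -0.    1.22 -0.87]
[217.7  97.5] [222.6 119. ]
[458.4 100.7] [412.7 118.8]
```

View pics/w10c.png

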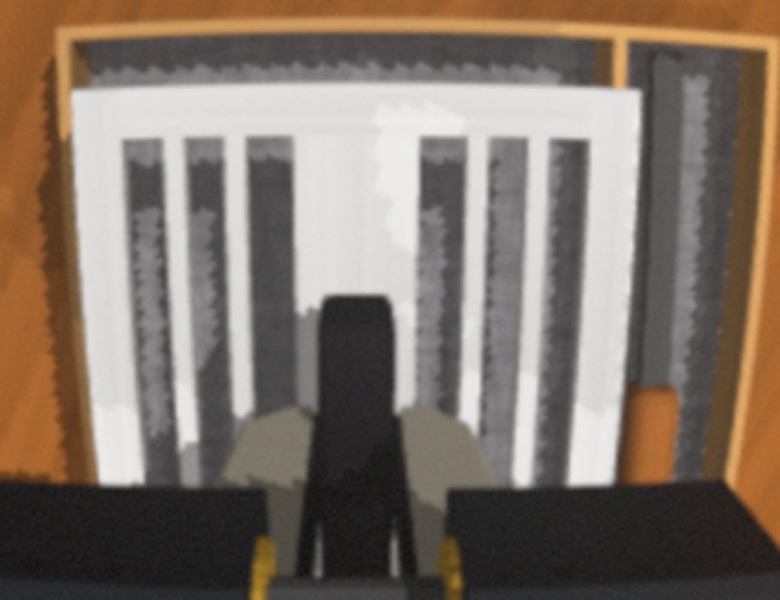

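send_rows --series '[{"wx": 0.007, "wy": 0.011, "wz": 0, "dx": -0.5, "dy": 0.35, "dz": 0, "fingers": 255}, {"wx": 0, "wy": 0, "wz": 0, "dx": 0, "dy": 0, "dz": 0, "fingers": 255}]'

```text
t: 9.55
tool_pos: [0.521, -0.2051, 0.0305]
orientation: [-1.728, -2.621, 0.0]
force: [-0.3, 0.6, -1.5]
opening: 0.0139
```

```bash
python3 - <<'E'
from h import *
go(.5218,-.2055,.01,.406)
E
```

```text
t 9.55 pos [ 0.521  -0.2051  0.0305] d_cm [ 0.08 -0.04 -2.05] w [-0.0011 -0.0019  0.0011] F [-0.3  0.6 -1.5] op 0.0139 q [-0.47  0.16  1.76  0.    1.23 -0.87]
```

send_rows --series '[{"wx": 0, "wy": 0, "wz": 0, "dx": 0.05, "dy": -0.03, "dz": -0.5, "fingers": 255}, {"wx": 0, "wy": 0, "wz": 0, "dx": 0, "dy": 0, "dz": -0.6, "fingers": 255}, {"wx": 0, "wy": 0, "wz": 0, "dx": 0, "dy": 0, "dz": -0.6, "fingers": 255}, {"wx": 0, "wy": 0, "wz": 0, "dx": 0, "dy": 0, "dz": -0.4, "fingers": 255}]'

```text
t: 9.88
tool_pos: [0.5229, -0.2059, 0.0096]
orientation: [1.729, 2.622, 0.0]
force: [1.0, -0.3, -2.2]
opening: 0.0135
```

```bash
python3 - <<'E'
from h import *
go(.5218,-.2055,-.011,.406)
E
```

```text
t 9.88 pos [ 0.5229 -0.2059  0.0096] d_cm [-0.11  0.04 -2.06] w [0.0002 0.0009 0.001 ] F [ 1.  -0.3 -2.2] op 0.0135 q [-0.47  0.18  1.76  0.    1.19 -0.87]
```

send_rows --series '[{"wx": 0, "wy": 0, "wz": 0, "dx": -0.1, "dy": 0.03, "dz": -0.5, "fingers": 255}, {"wx": 0, "wy": 0, "wz": 0, "dx": 0, "dy": 0, "dz": -0.5, "fingers": 255}, {"wx": 0, "wy": 0, "wz": 0, "dx": 0, "dy": 0, "dz": -0.4, "fingers": 255}, {"wx": 0, "wy": 0, "wz": 0, "dx": 0, "dy": 0, "dz": -0.2, "fingers": 255}]'

```text
t: 10.22
tool_pos: [0.5208, -0.205, -0.0097]
orientation: [-1.728, -2.622, -0.0]
force: [0.0, -0.2, -0.9]
opening: 0.0137
```

```bash
python3 - <<'E'
from h import *
go(.5218,-.2055,-.011,.406)
E
```

```text
t 10.22 pos [ 0.5208 -0.205  -0.0097] d_cm [ 0.1  -0.05 -0.13] w [-0.0007 -0.001   0.0009] F [ 0.  -0.2 -0.9] op 0.0137 q [-0.47  0.21  1.78  0.    1.16 -0.87]
```

send_rows --series '[{"wx": 0, "wy": 0, "wz": 0, "dx": 0, "dy": 0, "dz": -0.1, "fingers": 255}, {"wx": 0, "wy": 0, "wz": 0, "dx": 0, "dy": 0, "dz": -0.1, "fingers": 255}]'

```text
t: 10.38
tool_pos: [0.5205, -0.2049, -0.0113]
orientation: [-1.728, -2.621, 0.0]
force: [-11.0, 3.9, 23.3]
opening: 0.0139
```

```bash
python3 - <<'E'
from h import *
go(.5218,-.2055,-.011,.406)
_,a=save("scene","s11.png");_,b=save("side","d11.png")
cv2.imwrite("pics/c11.png",np.hstack([cv2.resize(a[130:240,230:340],(400,400)),cv2.resize(b[120:230,280:390],(400,400))]))
E
```

```text
t 10.38 pos [ 0.5205 -0.2049 -0.0113] d_cm [ 0.13 -0.06  0.03] w [-0.0012 -0.0021  0.0009] F [-11.    3.9  23.3] op 0.0139 q [-0.47  0.21  1.78  0.    1.16 -0.87]
```

View pics/c11.png

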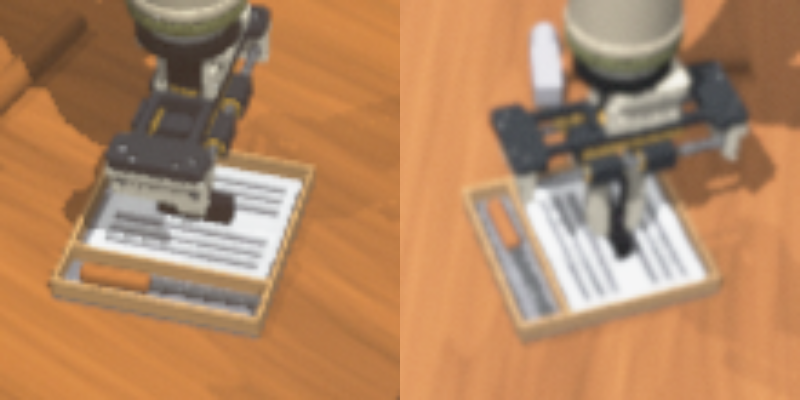

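The grille is in the compartment and touching the felt, at the expected height. Relieving the push and opening.

send_rows --series '[{"wx": 0, "wy": 0, "wz": 0, "dx": 0, "dy": 0, "dz": 0.05, "fingers": 255}, {"wx": 0, "wy": 0, "wz": 0, "dx": 0, "dy": 0, "dz": 0, "fingers": 120}, {"wx": 0, "wy": 0, "wz": 0, "dx": 0, "dy": 0, "dz": 0, "fingers": 120}, {"wx": 0, "wy": 0, "wz": 0, "dx": 0, "dy": 0, "dz": 0, "fingers": 120}, {"wx": 0, "wy": 0, "wz": 0, "dx": 0, "dy": 0, "dz": 0, "fingers": 120}, {"wx": 0, "wy": 0, "wz": 0, "dx": 0, "dy": 0, "dz": 0, "fingers": 120}]'

```text
t: 10.98
tool_pos: [0.5223, -0.2058, -0.0089]
orientation: [1.728, 2.622, 0.0]
force: [0.5, -1.5, 0.6]
opening: 0.0425
```

```bash
python3 - <<'E'
from h import *
go(.5218,-.2055,-.011,.406)
E
```

```text
t 10.98 pos [ 0.5223 -0.2058 -0.0089] d_cm [-0.05  0.03 -0.21] w [0.0007 0.0016 0.0008] F [ 0.5 -1.5  0.6] op 0.0425 q [-0.47  0.21  1.78  0.    1.16 -0.87]
```

send_rows --series '[{"wx": 0, "wy": 0, "wz": 0, "dx": 0, "dy": 0, "dz": 0.8, "fingers": 120}, {"wx": 0, "wy": 0, "wz": 0, "dx": 0, "dy": 0, "dz": 1.5, "fingers": 120}, {"wx": 0, "wy": 0, "wz": 0, "dx": 0, "dy": 0, "dz": 2.5, "fingers": 120}, {"wx": 0, "wy": 0, "wz": 0, "dx": 0, "dy": 0, "dz": 3.0, "fingers": 120}, {"wx": 0, "wy": 0, "wz": 0, "dx": 0, "dy": 0, "dz": 3.0, "fingers": 120}, {"wx": 0, "wy": 0, "wz": 0, "dx": 0, "dy": 0, "dz": 3.0, "fingers": 120}, {"wx": 0, "wy": 0, "wz": 0, "dx": 0, "dy": 0, "dz": 3.0, "fingers": 120}]'

```text
t: 11.57
tool_pos: [0.5142, -0.2018, 0.1585]
orientation: [-1.72, -2.61, 0.003]
force: [1.0, -0.8, 0.0]
opening: 0.0491
```

```bash
python3 - <<'E'
from h import *
go(.5525,.1673,.15,.314+np.pi/2)
s,w=save("wrist","w12.png");_,a=save("scene","s12.png");_,b=save("side","d12.png")
cv2.imwrite("pics/c12.png",np.hstack([cv2.resize(a[130:240,230:340],(400,400)),cv2.resize(b[120:230,280:390],(400,400))]))
E
```

```text
t 11.57 pos [ 0.5142 -0.2018  0.1585] d_cm [ 3.83 36.91 -0.85] w [ 0.0046 -0.0169  1.4797] F [ 1.  -0.8  0. ] op 0.0491 q [-0.47  0.03  1.64  0.    1.48 -0.87]
```

View pics/c12.png

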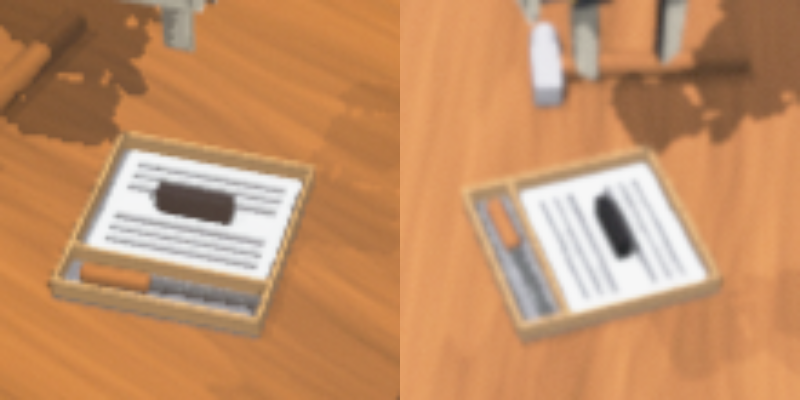

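View pics/w12.png

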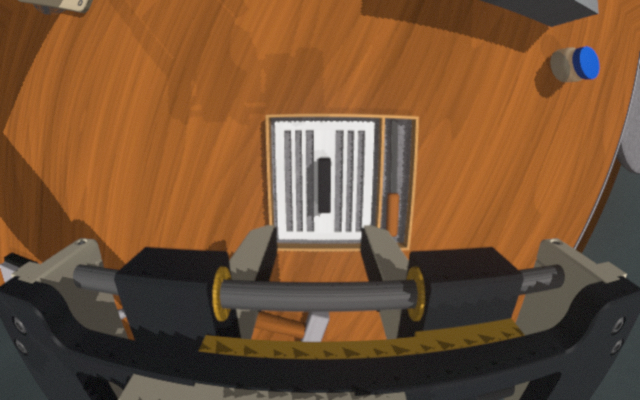

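The grille lies flat in the large compartment, bar up and let go. Going back to the well, turning the jaws along extractor y.

send_rows --series '[{"wx": 0.001, "wy": 0, "wz": 0.09, "dx": 0.2, "dy": 1.5, "dz": 0, "fingers": 47}, {"wx": 0, "wy": 0, "wz": 0.095, "dx": 0.2, "dy": 2.4, "dz": 0, "fingers": 47}, {"wx": 0, "wy": 0, "wz": 0.095, "dx": 0.2, "dy": 2.4, "dz": 0, "fingers": 47}, {"wx": 0, "wy": 0, "wz": 0.095, "dx": 0.2, "dy": 2.4, "dz": 0, "fingers": 47}, {"wx": 0, "wy": 0, "wz": 0.095, "dx": 0.2, "dy": 2.4, "dz": 0, "fingers": 47}, {"wx": 0, "wy": 0, "wz": 0.095, "dx": 0.2, "dy": 2.4, "dz": 0, "fingers": 47}, {"wx": 0, "wy": 0, "wz": 0.095, "dx": 0.2, "dy": 2.4, "dz": 0, "fingers": 47}, {"wx": 0, "wy": 0, "wz": 0.095, "dx": 0.2, "dy": 2.4, "dz": 0, "fingers": 47}, {"wx": 0, "wy": 0, "wz": 0.095, "dx": 0.2, "dy": 2.4, "dz": 0, "fingers": 47}, {"wx": 0, "wy": 0, "wz": 0.095, "dx": 0.2, "dy": 2.4, "dz": 0, "fingers": 47}, {"wx": 0, "wy": 0, "wz": 0.095, "dx": 0.2, "dy": 2.4, "dz": 0, "fingers": 47}, {"wx": 0, "wy": 0, "wz": 0.095, "dx": 0.2, "dy": 2.4, "dz": 0, "fingers": 47}, {"wx": 0, "wy": 0, "wz": 0.095, "dx": 0.2, "dy": 2.4, "dz": 0, "fingers": 47}, {"wx": 0, "wy": 0, "wz": 0.095, "dx": 0.2, "dy": 2.4, "dz": 0, "fingers": 47}, {"wx": 0, "wy": 0, "wz": 0.095, "dx": 0.2, "dy": 2.4, "dz": 0, "fingers": 47}, {"wx": 0, "wy": 0, "wz": 0.05, "dx": 0.2, "dy": 1.0, "dz": 0, "fingers": 47}]'

```text
t: 13.05
tool_pos: [0.5349, 0.1719, 0.1432]
orientation: [0.57, -3.058, 0.024]
force: [0.1, 0.0, 0.2]
opening: 0.0759
```

```bash
python3 - <<'E'
from h import *
go(.5525,.1673,.15,.314+np.pi/2)
E
```

```text
t 13.05 pos [0.5349 0.1719 0.1432] d_cm [ 1.76 -0.46  0.68] w [ 0.02   -0.0279 -0.0549] F [0.1 0.  0.2] op 0.0759 q [ 0.23  0.09  1.61 -0.01  1.47 -1.71]
```

send_rows --series '[{"wx": 0.018, "wy": -0.026, "wz": -0.05, "dx": 1.6, "dy": -0.4, "dz": 0, "fingers": 47}, {"wx": 0, "wy": 0, "wz": 0, "dx": 0, "dy": 0, "dz": 0, "fingers": 47}, {"wx": 0, "wy": 0, "wz": 0, "dx": 0, "dy": 0, "dz": 0, "fingers": 47}]'

```text
t: 13.3
tool_pos: [0.5478, 0.1715, 0.1389]
orientation: [0.511, -3.091, 0.002]
force: [-0.2, 0.5, 0.5]
opening: 0.0759
```

```bash
python3 - <<'E'
from h import *
go(.5525,.1673,.15,.314+np.pi/2)
s,w=save("wrist","w13.png");_,b=save("side","d13.png");_,a=save("scene","s13.png")
cv2.imwrite("pics/c13.png",np.hstack([cv2.resize(a[150:300,320:470],(400,400)),cv2.resize(b[210:350,230:370],(400,400))]))
E
```

```text
t 13.30 pos [0.5478 0.1715 0.1389] d_cm [ 0.47 -0.42  1.11] w [ 0.0024 -0.0086 -0.0135] F [-0.2  0.5  0.5] op 0.0759 q [ 0.21  0.1   1.61 -0.    1.44 -1.68]
```

View pics/w13.png

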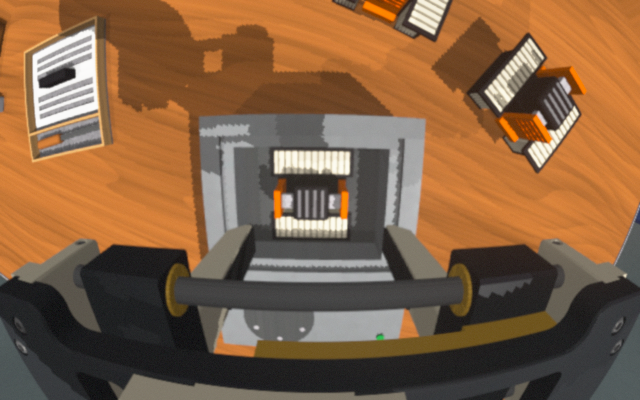

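View pics/c13.png

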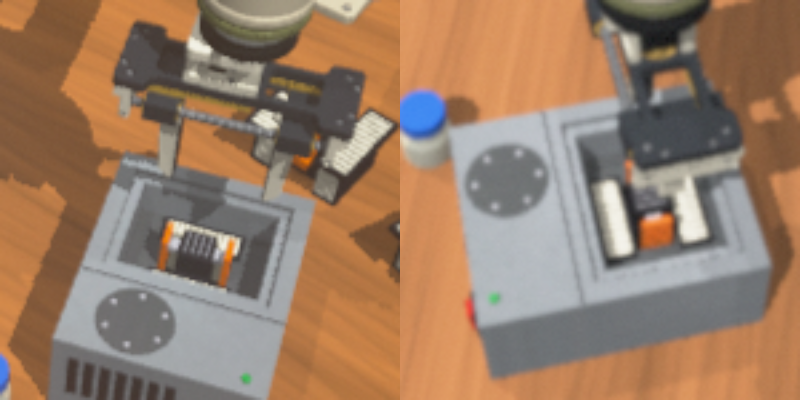

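```bash
python3 - <<'E'
from h import *
s=dict(tool_pos=np.array([.5478,.1715,.1389]),orientation=np.array([.511,-3.091,.002]))
im=cv2.imread("pics/w13.png");hsv=cv2.cvtColor(im,cv2.COLOR_BGR2HSV)
m=cv2.inRange(hsv,(5,200,150),(15,255,255))[140:250,240:390]
n,l,st,ce=cv2.connectedComponentsWithStats(m)
for i in range(1,n):
    if st[i,4]>30: print(st[i],(ce[i]+(240,140)).round(1),onz("wrist",ce[i]+(240,140),.082,s).round(4))
a=.314;ex=np.array([np.cos(a),np.sin(a)]);ey=np.array([-ex[1],ex[0]]);c=np.array([.5525,.1673])
for sx,sy in[(-1,1),(1,1),(-1,-1),(1,-1)]:
    print("catch top",proj("wrist",[*(c+sx*.012*ex+sy*.0305*ey),.091],s).round(1),"flange",proj("wrist",[*(c+sx*.045*ex+sy*.038*ey),.060],s).round(1))
cv2.imwrite("pics/w13c.png",cv2.resize(im[130:280,240:400],None,fx=4.5,fy=4,interpolation=cv2.INTER_CUBIC))
go(.5525,.1673,.15,.314+np.pi/2)
E
```

```text
[34 50  8 27 72] [278.6 200. ] [0.5608 0.1405]
[101  50   7  16  34] [344.6 195.1] [0.5383 0.1929]
catch top [347.9 190.4] flange [354.1 146.7]
catch top [346.7 217.9] flange [350.1 239.2]
catch top [274.1 189.5] flange [270.1 145.7]
catch top [274.8 216.9] flange [272.5 238.1]
t 13.45 pos [0.5483 0.171  0.1396] d_cm [ 0.42 -0.37  1.04] w [ 0.0024 -0.0074 -0.0125] F [-0.1 -0.2 -0.4] op 0.0756 q [ 0.21  0.1   1.61 -0.    1.44 -1.68]
```

View pics/w13c.png

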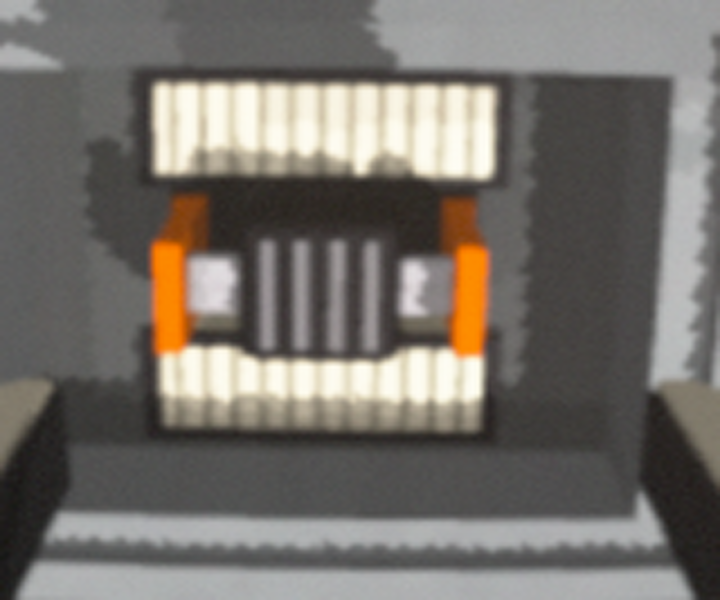

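send_rows --newtons 25 --series '[{"wx": 0.002, "wy": -0.007, "wz": -0.012, "dx": 0.4, "dy": -0.37, "dz": 0, "fingers": 47}, {"wx": 0, "wy": 0, "wz": 0, "dx": 0, "dy": 0, "dz": -0.8, "fingers": 47}, {"wx": 0, "wy": 0, "wz": 0, "dx": 0, "dy": 0, "dz": -1.5, "fingers": 47}, {"wx": 0, "wy": 0, "wz": 0, "dx": 0, "dy": 0, "dz": -1.0, "fingers": 47}, {"wx": 0, "wy": 0, "wz": 0, "dx": 0, "dy": 0, "dz": 0, "fingers": 47}]'

```text
t: 13.87
tool_pos: [0.5529, 0.1653, 0.1054]
orientation: [-0.487, 3.102, -0.001]
force: [0.2, 0.7, -0.5]
opening: 0.0761
```

```bash
python3 - <<'E'
from h import *
go(.5525,.1673,.044,.314+np.pi/2)
E
```

```text
t 13.87 pos [0.5529 0.1653 0.1054] d_cm [-0.04  0.2  -6.14] w [0.0005 0.0019 0.0026] F [ 0.2  0.7 -0.5] op 0.0761 q [ 0.2   0.12  1.65 -0.    1.37 -1.68]
```

send_rows --series '[{"wx": 0, "wy": 0, "wz": 0, "dx": 0, "dy": 0.15, "dz": -0.8, "fingers": 47}, {"wx": 0, "wy": 0, "wz": 0, "dx": 0, "dy": 0, "dz": -1.2, "fingers": 47}, {"wx": 0, "wy": 0, "wz": 0, "dx": 0, "dy": 0, "dz": -0.8, "fingers": 47}, {"wx": 0, "wy": 0, "wz": 0, "dx": 0, "dy": 0, "dz": 0, "fingers": 47}]'

```text
t: 14.2
tool_pos: [0.5525, 0.1665, 0.0745]
orientation: [-0.486, 3.103, -0.001]
force: [-0.0, 0.1, -0.9]
opening: 0.0762
```

```bash
python3 - <<'E'
from h import *
go(.5525,.1673,.044,.314+np.pi/2)
s,w=save("wrist","w14.png")
E
```

```text
t 14.20 pos [0.5525 0.1665 0.0745] d_cm [ 0.    0.08 -3.05] w [0.0007 0.0012 0.0032] F [-0.   0.1 -0.9] op 0.0762 q [ 0.2   0.15  1.68 -0.    1.31 -1.68]
```

View pics/w14.png

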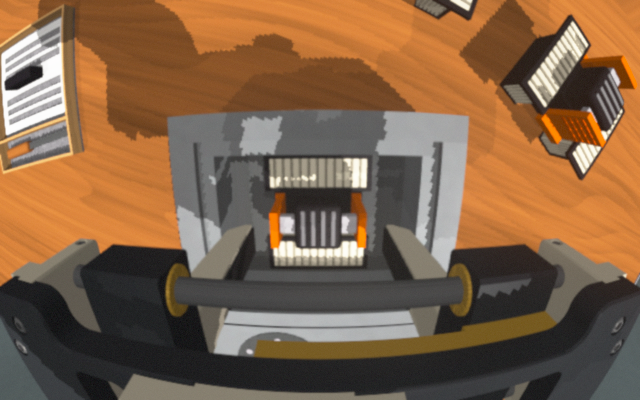

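Everything lines up: cassette centre column about 318, fingers symmetric either side. Descending into the recess.

send_rows --series '[{"wx": 0, "wy": 0, "wz": 0.003, "dx": 0, "dy": 0.06, "dz": -0.7, "fingers": 47}, {"wx": 0, "wy": 0, "wz": 0, "dx": 0, "dy": 0, "dz": -0.9, "fingers": 47}, {"wx": 0, "wy": 0, "wz": 0, "dx": 0, "dy": 0, "dz": -0.8, "fingers": 47}, {"wx": 0, "wy": 0, "wz": 0, "dx": 0, "dy": 0, "dz": -0.4, "fingers": 47}]'

```text
t: 14.58
tool_pos: [0.5543, 0.1677, 0.0468]
orientation: [-0.491, 3.098, -0.001]
force: [-0.4, -0.5, 1.0]
opening: 0.0759
```

```bash
python3 - <<'E'
from h import *
go(.5525,.1673,.044,.314+np.pi/2)
E
```

```text
t 14.58 pos [0.5543 0.1677 0.0468] d_cm [-0.18 -0.04 -0.28] w [-0.0001  0.0051 -0.0005] F [-0.4 -0.5  1. ] op 0.0759 q [ 0.21  0.18  1.7  -0.    1.26 -1.68]
```

send_rows --newtons 30 --series '[{"wx": 0, "wy": 0.005, "wz": 0, "dx": -0.18, "dy": -0.04, "dz": -0.2, "fingers": 47}, {"wx": 0, "wy": 0, "wz": 0, "dx": 0, "dy": 0, "dz": 0, "fingers": 255}, {"wx": 0, "wy": 0, "wz": 0, "dx": 0, "dy": 0, "dz": 0, "fingers": 255}, {"wx": 0, "wy": 0, "wz": 0, "dx": 0, "dy": 0, "dz": 0, "fingers": 255}]'

```text
t: 14.92
tool_pos: [0.5512, 0.1669, 0.0426]
orientation: [0.491, -3.1, 0.0]
force: [-0.4, -0.8, -0.1]
opening: 0.0608
```

```bash
python3 - <<'E'
from h import *
go(.5525,.1673,.045,.314+np.pi/2)
E
```

```text
t 14.92 pos [0.5512 0.1669 0.0426] d_cm [0.13 0.04 0.24] w [ 0.0007 -0.003  -0.0005] F [-0.4 -0.8 -0.1] op 0.0608 q [ 0.2   0.18  1.7  -0.    1.26 -1.68]
```

send_rows --newtons 30 --series '[{"wx": 0, "wy": -0.003, "wz": 0, "dx": 0.1, "dy": 0.04, "dz": 0.1, "fingers": 255}, {"wx": 0, "wy": 0, "wz": 0, "dx": 0, "dy": 0, "dz": 0, "fingers": 255}, {"wx": 0, "wy": 0, "wz": 0, "dx": 0, "dy": 0, "dz": 0, "fingers": 255}, {"wx": 0, "wy": 0, "wz": 0, "dx": 0, "dy": 0, "dz": 0, "fingers": 255}]'

```text
t: 15.25
tool_pos: [0.5519, 0.1673, 0.0435]
orientation: [0.492, -3.102, 0.001]
force: [1.1, -0.0, -2.8]
opening: 0.0429
```

```bash
python3 - <<'E'
from h import *
go(.5525,.1673,.045,.314+np.pi/2)
s,w=save("wrist","w15.png")
E
```

```text
t 15.25 pos [0.5519 0.1673 0.0435] d_cm [0.06 0.   0.15] w [ 0.0007 -0.0004 -0.0004] F [ 1.1 -0.  -2.8] op 0.0429 q [ 0.21  0.18  1.7  -0.    1.26 -1.68]
```

View pics/w15.png

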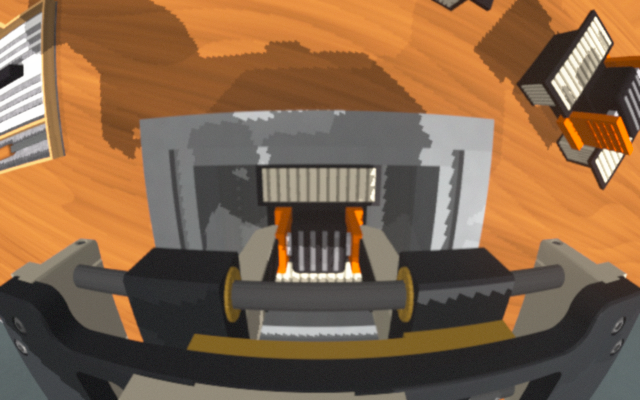

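send_rows --series '[{"wx": 0, "wy": 0, "wz": 0, "dx": 0, "dy": 0, "dz": 0, "fingers": 255}, {"wx": 0, "wy": 0, "wz": 0, "dx": 0, "dy": 0, "dz": 0, "fingers": 255}]'

```text
t: 15.47
tool_pos: [0.5517, 0.1673, 0.0434]
orientation: [0.492, -3.102, 0.001]
force: [0.1, 0.9, -3.4]
opening: 0.0433
```

```bash
python3 - <<'E'
from h import *
go(.5525,.1673,.045,.314+np.pi/2)
s,w=save("wrist","w16.png")
cv2.imwrite("pics/w16c.png",cv2.resize(w[150:310,220:420],None,fx=4,fy=3.7,interpolation=cv2.INTER_CUBIC))
E
```

```text
t 15.47 pos [0.5517 0.1673 0.0434] d_cm [0.08 0.   0.16] w [ 0.0008 -0.0007 -0.0006] F [ 0.1  0.9 -3.4] op 0.0433 q [ 0.21  0.18  1.7  -0.    1.26 -1.68]
```

View pics/w16c.png

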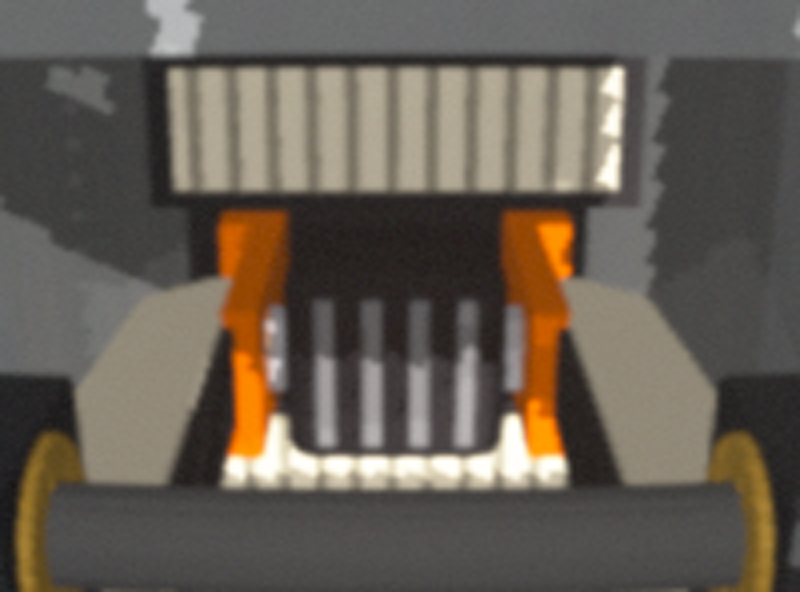

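send_rows --series '[{"wx": 0, "wy": 0, "wz": 0, "dx": 0, "dy": 0, "dz": 0.3, "fingers": 255}, {"wx": 0, "wy": 0, "wz": 0, "dx": 0, "dy": 0, "dz": 0.4, "fingers": 255}, {"wx": 0, "wy": 0, "wz": 0, "dx": 0, "dy": 0, "dz": 0.5, "fingers": 255}, {"wx": 0, "wy": 0, "wz": 0, "dx": 0, "dy": 0, "dz": 0.3, "fingers": 255}]'

```text
t: 15.85
tool_pos: [0.551, 0.1671, 0.0589]
orientation: [0.491, -3.1, 0.001]
force: [-0.3, -0.5, -2.1]
opening: 0.0429
```

```bash
python3 - <<'E'
from h import *
go(.5525,.1673,.045,.314+np.pi/2)
s,w=save("wrist","w17.png")
cv2.imwrite("pics/w17c.png",cv2.resize(w[100:310,190:450],None,fx=3,fy=2.8,interpolation=cv2.INTER_CUBIC))
E
```

```text
t 15.85 pos [0.551  0.1671 0.0589] d_cm [ 0.15  0.02 -1.39] w [ 0.0011 -0.0024 -0.0004] F [-0.3 -0.5 -2.1] op 0.0429 q [ 0.21  0.16  1.69 -0.    1.29 -1.68]
```

View pics/w17c.png

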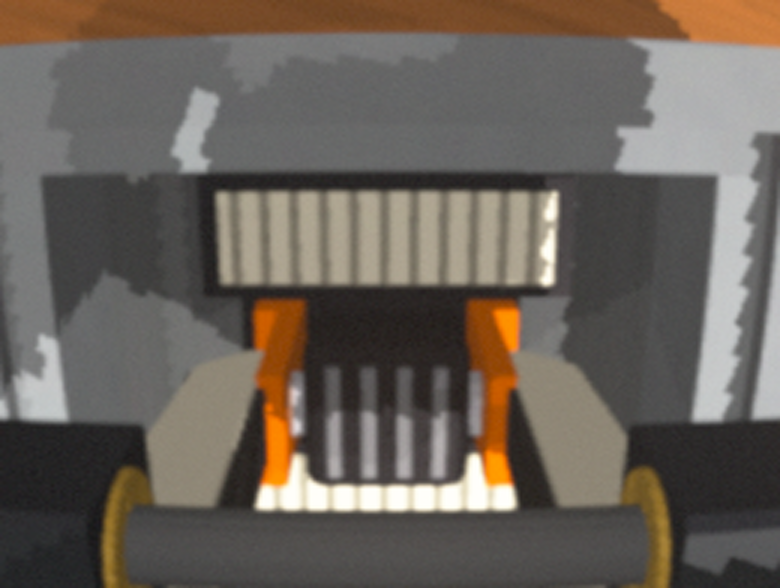

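The cassette rises with the fingers: it stays put in the wrist view and its weight shows on the force reading. Lifting straight up.

send_rows --series '[{"wx": 0, "wy": 0, "wz": 0, "dx": 0.06, "dy": 0, "dz": 0.5, "fingers": 255}, {"wx": 0, "wy": 0, "wz": 0, "dx": 0, "dy": 0, "dz": 0.8, "fingers": 255}, {"wx": 0, "wy": 0, "wz": 0, "dx": 0.05, "dy": 0, "dz": 1.0, "fingers": 255}, {"wx": 0, "wy": 0, "wz": 0, "dx": 0, "dy": 0, "dz": 1.0, "fingers": 255}, {"wx": 0, "wy": 0, "wz": 0, "dx": 0.05, "dy": 0, "dz": 1.0, "fingers": 255}]'

```text
t: 16.32
tool_pos: [0.5518, 0.1669, 0.105]
orientation: [0.491, -3.099, 0.001]
force: [-0.3, 0.5, -3.2]
opening: 0.0432
```

```bash
python3 - <<'E'
from h import *
go(.5525,.1673,.21,.314+np.pi/2)
E
```

```text
t 16.32 pos [0.5518 0.1669 0.105 ] d_cm [ 0.07  0.04 10.5 ] w [ 0.0015 -0.004  -0.0005] F [-0.3  0.5 -3.2] op 0.0432 q [ 0.21  0.12  1.65 -0.    1.38 -1.68]
```

send_rows --series '[{"wx": 0, "wy": 0, "wz": 0, "dx": 0.05, "dy": 0, "dz": 1.2, "fingers": 255}, {"wx": 0, "wy": 0, "wz": 0, "dx": 0, "dy": 0, "dz": 1.5, "fingers": 255}, {"wx": 0, "wy": 0, "wz": 0, "dx": 0.05, "dy": 0, "dz": 1.8, "fingers": 255}, {"wx": 0, "wy": 0, "wz": 0, "dx": 0, "dy": 0, "dz": 1.8, "fingers": 255}, {"wx": 0, "wy": 0, "wz": 0, "dx": 0.05, "dy": 0, "dz": 1.8, "fingers": 255}, {"wx": 0, "wy": 0, "wz": 0, "dx": 0, "dy": 0, "dz": 1.0, "fingers": 255}, {"wx": 0, "wy": 0, "wz": 0, "dx": 0, "dy": 0, "dz": 0.4, "fingers": 255}, {"wx": 0, "wy": 0, "wz": 0, "dx": 0, "dy": 0, "dz": 0, "fingers": 255}, {"wx": 0, "wy": 0, "wz": 0, "dx": 0, "dy": 0, "dz": 0, "fingers": 255}]'

```text
t: 17.07
tool_pos: [0.556, 0.1674, 0.2163]
orientation: [-0.491, 3.096, -0.0]
force: [-0.4, 0.6, -2.0]
opening: 0.0434
```

```bash
python3 - <<'E'
from h import *
go(.5525,.1673,.21,.314+np.pi/2)
s,w=save("wrist","w18.png");_,b=save("side","d18.png");_,a=save("scene","s18.png")
cv2.imwrite("pics/c18.png",np.hstack([cv2.resize(a[110:300,300:490],(400,400)),cv2.resize(b[170:350,220:400],(400,400))]))
cv2.imwrite("pics/w18c.png",cv2.resize(w[100:310,190:450],None,fx=3,fy=2.8,interpolation=cv2.INTER_CUBIC))
E
```

```text
t 17.07 pos [0.556  0.1674 0.2163] d_cm [-0.35 -0.01 -0.63] w [-0.0007  0.0065 -0.0004] F [-0.4  0.6 -2. ] op 0.0434 q [ 0.2   0.06  1.51 -0.    1.57 -1.68]
```

View pics/c18.png

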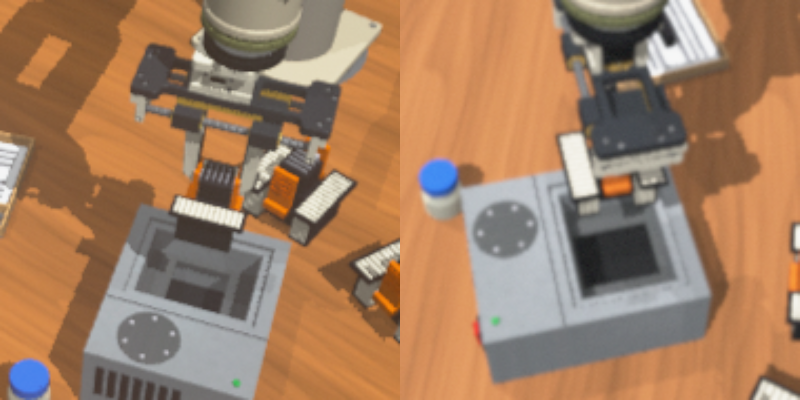

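View pics/w18c.png

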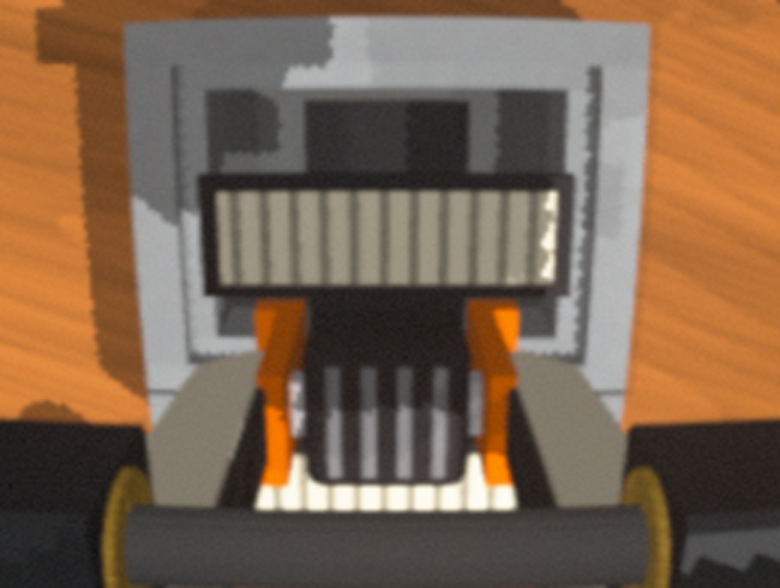

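View pics/s18.png

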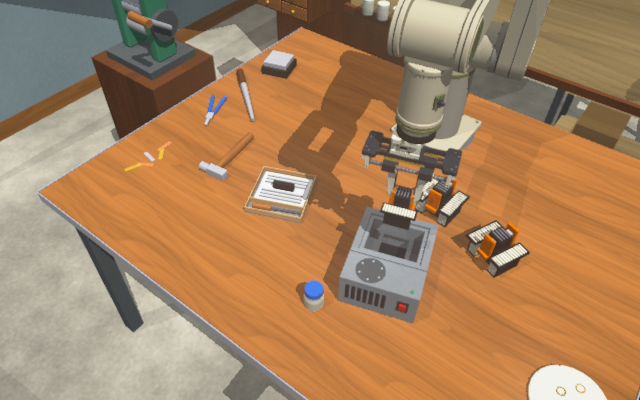

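```bash
python3 - <<'E'
from h import *
go(.5525,.1673,.21,.314+np.pi/2)
for i in range(3): robot.read_camera("side")
go(.5525,.1673,.21,.314+np.pi/2)
s,a=save("scene","s19.png")
print(abs(s["dq"]).max())
# grille in tray check
c=cv2.imread("pics/s12.png")
m=cv2.inRange(cv2.cvtColor(a,cv2.COLOR_BGR2HSV),(0,0,170),(180,50,255));m2=np.zeros_like(m);m2[160:220,240:320]=m[160:220,240:320]
m2=cv2.morphologyEx(m2,cv2.MORPH_CLOSE,np.ones((9,9)))
h=max(cv2.findContours(m2,0,2)[0],key=cv2.contourArea);b=cv2.approxPolyDP(cv2.convexHull(h),4,True)[:,0]
P=np.array([onz("scene",p,.008) for p in b]);print(b.tolist(),P.round(3).tolist(),"centre",P.mean(0).round(4),"slot .5218 -.2055")
E
```

```text
t 17.22 pos [0.5553 0.1673 0.2149] d_cm [-0.28  0.   -0.49] w [-0.0002  0.0043 -0.0005] F [ 0.6  1.  -2.4] op 0.0432 q [ 0.2   0.06  1.51 -0.    1.57 -1.68]
t 17.37 pos [0.5552 0.1672 0.2149] d_cm [-0.27  0.01 -0.49] w [-0.0003  0.0041 -0.0004] F [ 0.9 -0.4 -2. ] op 0.0430 q [ 0.2   0.06  1.51 -0.    1.57 -1.68]
0.0046082914411475695
[[265, 171], [311, 180], [303, 205], [282, 213], [253, 198]] [[0.499, -0.293], [0.446, -0.164], [0.537, -0.121], [0.595, -0.148], [0.601, -0.247]] centre [ 0.5356 -0.1946] slot .5218 -.2055
```

```bash
python3 - <<'E'
from h import *
P=[onz("scene",np.array(p)*110/400+(230,130),.008) for p in [(128,150),(302,180),(268,276),(85,243)]]
print(*quad(P))
P=[onz("side",np.array(p)*110/400+(280,120),.008) for p in [(640-400,160),(710-400,283),(573-400,308),(520-400,192)]]
print(*quad(P))
E
```

```text
[ 0.5189 -0.2048] lenx 0.1068 leny 0.1439 angx 0.409 angy-90 -2.722
[ 0.5191 -0.208 ] lenx 0.1126 leny 0.1441 angx 0.383 angy-90 -2.728
```

The grille centre comes out within about 4 mm of the slot in both views (limit 16 mm). The cassette is still, level and high over the well. Handing in.

```bash
python3 - <<'E'
from h import *
print(robot.close_job())
E
```

```text
the job is handed in; nothing more can be done
None
```

The grille is in the tray, and the job was handed in with the cassette held over its well and both catches squeezed, at about 17 s of the 51 s allowed. No verdict is reported.

**Last checks**
- **Grille:** it lies flat in the large compartment, bar up and let go. Its centre is within about 4 mm of the slot in both fixed views (limit 16 mm).
- **Cassette:** it is held still and level, with its weight (about 2 N) on the wrist. The underside is about 0.19 m above the bench and it sits about 3 mm off the well centre.
- **Other items:** the file, jar and hammer look undisturbed in the pictures.

**What failed or disagreed**
- **Row format:** the first move call was refused because its rows lacked some of the seven values. Nothing moved.
- **Fingertips:** they sit about 22–25 mm behind the reported tool point. The first grasp closed above the bar without touching anything, so I reopened, went deeper and gripped it properly.
- **Catch opening:** with both catches squeezed, the gripper read about 43 mm where 47 mm was expected. The pictures show both catches pressed in.
- **Grille mask:** an automatic colour mask for the grille's final position also picked up the neighbouring felt and gave a wrong centre. I used corners picked by hand instead.

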